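# Refit the rinse unit of a lab analyser

### The arm

A 6-joint arm with a two-finger parallel gripper is mounted at the origin on the work surface. World frame = base frame: x ahead of the robot, y to its left, z up, the work surface at z = 0. Lengths are in mm, angles in rad, forces in N, time in s.
With the tool pointing down it reaches from about 350 to 1000 mm from the base axis. Payload 7.1 kg.
Tool frame: the origin (TCP) lies on the centre line of the jaws, within the pads' length; the fingertips stand 25 mm ahead of it and the grasp point (between the pads) lies 6 mm ahead of it; z points along the fingers, y is the direction in which the jaws open and shut (so a half turn about z gives the same grasp; the last joint's range is limited). The gripper opens to 85 mm and grips with 20 to 120 N. Pads are 22 mm wide; open, the fingers measure 114 mm over their backs; the gripper's body (76 mm by 85 mm) begins 54 mm behind the grasp point. The pads swing forward as they close: fully open they stand 13 mm farther back than shut.
Start: joints at [1.195, 0.423, 1.63, -0, 1.089, -0.019], TCP at [218.266, 585.632, 256.319] pointing down, gripper open.
Joint ranges: [-3, 3], [-0.9, 2.11], [0.09, 2.58], [-1.31, 4.45], [0.11, 2.69], [-2.54, 2.54]. Speed limits (rad/s): [2.39, 2.39, 3.01, 3.14, 3.14, 3.14].

### API

Orientations are given as a unit quaternion [x, y, z, w].
In Python, from station import ctrl, optics, ticket gives the robot as it stands.
- The arm moves only by the tool drive_tool, never from a script. Its argument "deltas" is a list of rows, each a list of 3 entries, a list of its own where there are three numbers: the shift along the tool's x, y, z in m, then the turn about the tool's z in rad, then the opening, from -1 (shut) to 1 (fully open). A call has exactly 10 rows; each row is the pose to reach, as a shift and turn from the pose commanded when the call began, along the tool's axes at that moment; what a row does not reach only later rows make up. A row lasts 1/12 s, in which the tool goes at most 41.7 mm and 7.16 degrees, less where a joint would pass 70% of its speed; a pose out of reach is approached as far as the arm can. A call with a gripper value outside its range is refused whole. The fingers move at their own pace and stop on an object; "force" is the grip in N (left out, the last holds). Time passes only in rows, so rows that repeat a pose let the fingers close, or fill a call up. It gives the time, the measured TCP pose, the force and the opening at its end, in the units of the state.
- ctrl.read_state(): the state, without advancing time (a new reading comes with each control period).
- optics.get_image(name): name is "scene" or "top" or "wrist"; returns a dict with "img" (400x640x3 uint8, red, green, blue), "mtx" (3x3 intrinsics, pixels), "R" (3x3) and "t" (3): a world point X has camera coordinates R X + t. Camera axes: x right, y down, z forward; pixel columns grow to the right and rows downward; lengths in mm; the calibration is good to about 2 mm. A picture is of the moment at which its call begins. There is no depth.
- ticket.close_job(): hands the job in, once; it reports no verdict.
The state is a dict: "clock": time; "q": joint angles; "dq": joint speeds; "joint_efforts": joint torques, N m; "tool_pos": TCP position; "orientation": TCP orientation; "contact_force": force on the tool from outside, world axes, zero at the start; "moment": the same for the moment, N m; "gripper_width": finger opening in mm.
Only numpy, scipy, OpenCV 4.12 (cv2) and the standard library are available. Lean on these libraries where they do the work, as an engineer would, in place of code of your own. Each camera call takes 0.05 s, during which the arm holds its last target.

### The job

Refit the analyser's rinse unit: first, before anything else, swing the orange pump lever fully over to off (towards the robot). Then pour all the yellow pellets from the scoop cup into the grey wash tank and stand the empty cup back on its blue mat, and push every filter tube that is in the rack into the port with the ring of its own colour, fully home so that it locks. Only when all pellets are in the tank and all tubes are locked, swing the pump lever fully back to on; leave the bottle, the marker pen and the mouse where they are.

Things in the scene. Friction and masses are not known exactly. Their poses are not given: they have to be found in the camera images.
- cup: clear plastic scoop cup with a black handle plate, 120 g. Origin: underside, below the bowl; z up, -x to the spout, +x to the handle. Bowl 50 wide inside, 56 outside (y), floor 4 thick from x=-25 to 30, back wall x=32, walls 45 high; the front slopes out at 45 degrees to the lip at x=-65, z=43 (cheeks to z=61). The pellets roll out once it is tipped spout-down by 60 degrees or more
- cup_grip (a point): on the cup's black handle plate, at x=55, z=65 in the cup's frame, same axes. The plate is 12 thick (y), spans x=33 to 76 and z=0 to 85; nothing stands beside it
- mat_top (a point): centre of the top face of the fixed blue cup mat, 170 (x) by 120 (y), top 3 above the table; z up
- tank_floor (a point): centre of the inner floor of the fixed grey open wash tank, 160 x 160 outside, 150 x 150 inside, floor 5 above the table, rim 60 above the table; x and y along its walls, z up
- pump (a joint): angle of the orange-knobbed pump lever, rad: 0 is fully off (leaning to the -x side of its block, nearer the robot), 0.5 upright, 1.0 fully on (leaning to +x, where it starts); it stays where it is left; a push of about 1 N at the knob moves it
- pump_base: the lever's fixed black block, 70 (x) x 50 (y), 25 high. Origin at its underside; z up. The hinge line is its y axis raised by 22. On a 10 mm rod, the orange ball knob (26 wide) has its centre 80 from the hinge: 38 to the -x side and 92 above the table when off, 102 when upright, 38 to the +x side and 92 high when on
- manifold: fixed white manifold, 70 (x) x 220 (y), 45 high, with four push-fit ports in a row along y, 54 apart, each with a coloured ring on top. Origin at its underside; z up
- pellet0: yellow ball pellet, 16 in diameter, 10 g; origin at its centre. Starts in the cup (3 to 6 of the six are present)
- pellet1: yellow ball pellet, 16 in diameter, 10 g; origin at its centre. Starts in the cup (3 to 6 of the six are present)
- pellet2: yellow ball pellet, 16 in diameter, 10 g; origin at its centre. Starts in the cup (3 to 6 of the six are present)
- pellet3: yellow ball pellet, 16 in diameter, 10 g; origin at its centre. Starts in the cup (3 to 6 of the six are present)
- pellet4: yellow ball pellet, 16 in diameter, 10 g; origin at its centre. Starts in the cup (3 to 6 of the six are present)
- pellet5: yellow ball pellet, 16 in diameter, 10 g; origin at its centre. Starts in the cup (3 to 6 of the six are present)
- tube_red: rigid filter tube, white with a red top cap and red band, 104 long, 50 g. Origin: lower tip of its stem; z up along it. Stem z=0 to 34: 15 wide, tapered to 7 at the tip, catch groove z=12 to 20. Body z=34 to 104: 26 wide, flat shoulder underneath. Starts upright, stem in a hole of the grey rack (60 x 220, 45 high; holes 54 apart), shoulder on its top. 2 to 4 colours are present
- port_red (a point): centre of the mouth of the port with the red ring, 45 above the table, z up. Bore 17.5 wide. Spring catches inside meet the stem when its tip is 20 below the mouth; then it takes about 8 to 14 N straight down until, at 31 below, they snap into the groove and lock. Home: shoulder on the manifold's top, tip 34 below. Locked, it cannot be pulled out
- tube_yellow: rigid filter tube, white with a yellow top cap and yellow band, 104 long, 50 g. Origin: lower tip of its stem; z up along it. Stem z=0 to 34: 15 wide, tapered to 7 at the tip, catch groove z=12 to 20. Body z=34 to 104: 26 wide, flat shoulder underneath. Starts upright, stem in a hole of the grey rack (60 x 220, 45 high; holes 54 apart), shoulder on its top. 2 to 4 colours are present
- port_yellow (a point): centre of the mouth of the port with the yellow ring, 45 above the table, z up. Bore 17.5 wide. Spring catches inside meet the stem when its tip is 20 below the mouth; then it takes about 8 to 14 N straight down until, at 31 below, they snap into the groove and lock. Home: shoulder on the manifold's top, tip 34 below. Locked, it cannot be pulled out
- tube_green: rigid filter tube, white with a green top cap and green band, 104 long, 50 g. Origin: lower tip of its stem; z up along it. Stem z=0 to 34: 15 wide, tapered to 7 at the tip, catch groove z=12 to 20. Body z=34 to 104: 26 wide, flat shoulder underneath. Starts upright, stem in a hole of the grey rack (60 x 220, 45 high; holes 54 apart), shoulder on its top. 2 to 4 colours are present
- port_green (a point): centre of the mouth of the port with the green ring, 45 above the table, z up. Bore 17.5 wide. Spring catches inside meet the stem when its tip is 20 below the mouth; then it takes about 8 to 14 N straight down until, at 31 below, they snap into the groove and lock. Home: shoulder on the manifold's top, tip 34 below. Locked, it cannot be pulled out
- tube_blue: rigid filter tube, white with a blue top cap and blue band, 104 long, 50 g. Origin: lower tip of its stem; z up along it. Stem z=0 to 34: 15 wide, tapered to 7 at the tip, catch groove z=12 to 20. Body z=34 to 104: 26 wide, flat shoulder underneath. Starts upright, stem in a hole of the grey rack (60 x 220, 45 high; holes 54 apart), shoulder on its top. 2 to 4 colours are present
- port_blue (a point): centre of the mouth of the port with the blue ring, 45 above the table, z up. Bore 17.5 wide. Spring catches inside meet the stem when its tip is 20 below the mouth; then it takes about 8 to 14 N straight down until, at 31 below, they snap into the groove and lock. Home: shoulder on the manifold's top, tip 34 below. Locked, it cannot be pulled out
- bottle: white bottle, 60 diameter, 110 high, loose; a bystander. Origin at its underside
- marker: grey and black marker pen, 125 long (y), 12 thick, lying loose; a bystander. Origin at its underside
- mouse: black computer mouse, 100 x 60 x 30, loose; a bystander. Origin at its underside

How it is judged:
By the outcome, as a careful person would: the job done as asked, in the order asked, and still so for the second after the job is handed in, with the robot touching nothing.
Of tube_red, tube_yellow, tube_green, tube_blue only 2 to 4 are there at a start; the rules pass over those that are not, and their reading is None.
Of pellet0, pellet1, pellet2, pellet3, pellet4, pellet5 only 3 to 6 are there at a start; the rules pass over those that are not, and their reading is None.
At some moment in a run one of cup may be knocked a few centimetres aside while the robot is not near it.
It also fails if it takes over 210 s, if anything falls off the work surface, if the arm or the gripper's body presses on something with over 40 N, if the wrist force passes 120 N, or if a joint passes its speed limit or range.

## Working session

There is one attempt and no reset: what is moved stays moved. The work goes in short steps, Python scripts to look and compute and a tool call to move; the robot and the scene stay as the last step left them, time stands still between calls to the robot, and variables do not carry over. Pictures are saved under pics/ and viewed, and the job is handed in when it is done.

Besides the shell and the picture viewer there is one more tool, called as name(argument=value, ...), one argument or row to a line, values as JSON. drive_tool: Moves the arm, as the interface text tells. Its arguments: {"type":"object","properties":{"deltas":{"type":"array"},"force":{"type":"number"}},"required":["deltas"]}

```bash
ls; mkdir -p pics; python3 - <<'E'
from station import ctrl, optics, ticket
import cv2
print(ctrl.read_state())
for n in ("scene","top","wrist"):
    d=optics.get_image(n); cv2.imwrite(f"pics/{n}0.png",d["img"][:,:,::-1]); print(n,d["mtx"].tolist(),d["R"].round(4).tolist(),d["t"].round(2).tolist())
E
```

```text
pics
{'clock': 0.0, 'q': array([ 1.19501947e+00,  4.23852573e-01,  1.63067824e+00,  1.87494031e-07,
        1.08857958e+00, -1.89645872e-02]), 'dq': array([ 0.0010654 ,  0.00031099,  0.00164539, -0.00114713, -0.00071571,
        0.00030577]), 'joint_efforts': array([ 1.33711230e-03, -5.57381380e+01, -2.81752217e+01,  2.11183169e-05,
        7.30900909e-03, -1.82011223e-05]), 'tool_pos': array([218.0786501 , 585.18946822, 255.54294697]), 'orientation': array([ 1.77461224e-01,  9.84127501e-01, -7.44118738e-04, -1.48889194e-04]), 'contact_force': array([-0.82904474, -1.07072976, -0.11327821]), 'moment': array([-0.00411519,  0.02193973, -0.03495421]), 'gripper_width': 85.53716886492622}
scene [[380.7581414301398, 0.0, 311.6923729588662], [0.0, 380.7581414301398, 201.28112818460215], [0.0, 0.0, 1.0]] [[-0.0687, 0.9975, -0.0148], [0.6856, 0.0364, -0.727], [-0.7247, -0.0601, -0.6865]] [42.23, -303.87, 1525.71]
top [[395.2772613835128, 0.0, 317.34108498592104], [0.0, 395.2772613835128, 203.54016002037653], [0.0, 0.0, 1.0]] [[0.0347, -0.9994, 0.0011], [-0.9773, -0.0341, -0.2092], [0.2091, 0.0062, -0.9779]] [-37.89, 544.04, 865.12]
wrist [[328.0388591359479, 0.0, 309.9084542302454], [0.0, 328.0388591359479, 198.9181637652613], [0.0, 0.0, 1.0]] [[0.3485, 0.9373, -0.0015], [0.8909, -0.3308, 0.3114], [0.2913, -0.1098, -0.9503]] [-623.45, -40.99, 379.56]
```

View pics/scene0.png

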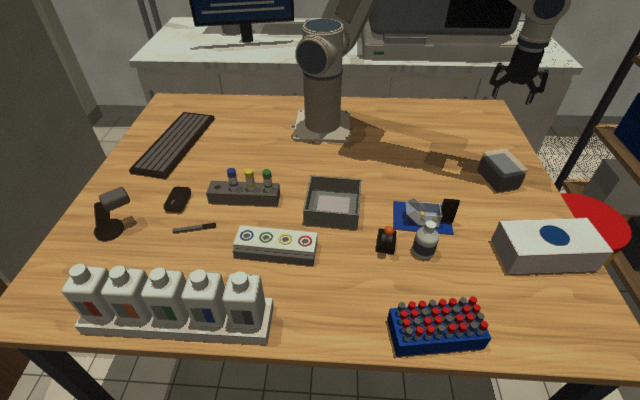

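View pics/top0.png

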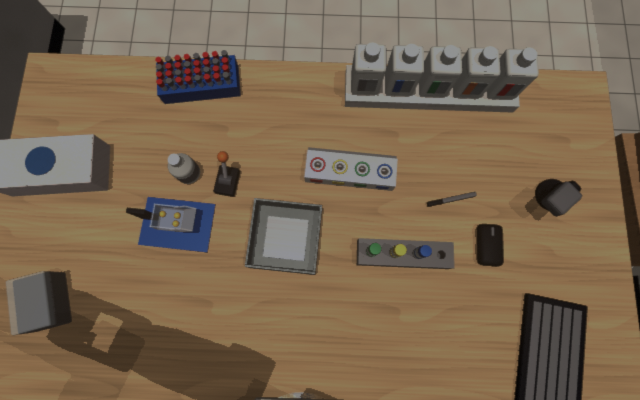

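View pics/wrist0.png

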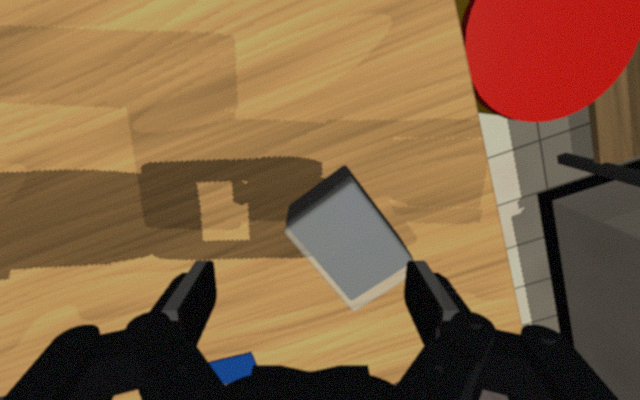

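```bash
cat > h.py <<'E'
from station import ctrl, optics, ticket
import cv2, numpy as np
def grab(n,save=None):
    d=optics.get_image(n)
    if save: cv2.imwrite(f"pics/{save}.png",d["img"][:,:,::-1])
    return d
def ray(d,u,v,z):
    K=np.array(d["mtx"]);R=np.array(d["R"]);t=np.array(d["t"])
    c=-R.T@t; r=R.T@np.linalg.solve(K,[u,v,1.0])
    return (c+r*(z-c[2])/r[2])[:2]
def proj(d,X):
    p=np.array(d["mtx"])@(np.array(d["R"])@np.array(X,float)+np.array(d["t"])); return p[:2]/p[2]
def tri(obs):
    A=np.zeros((3,3));b=np.zeros(3)
    for d,u,v in obs:
        R=np.array(d["R"]);c=-R.T@np.array(d["t"]);r=R.T@np.linalg.solve(np.array(d["mtx"]),[u,v,1.0]);r/=np.linalg.norm(r)
        P=np.eye(3)-np.outer(r,r);A+=P;b+=P@c
    return np.linalg.solve(A,b)
def blobs(d,lo,hi,box=None,amin=8):
    hsv=cv2.cvtColor(d["img"],cv2.COLOR_RGB2HSV)
    m=cv2.inRange(hsv,np.array(lo),np.array(hi))
    if box:
        mm=np.zeros_like(m);x0,y0,x1,y1=box;mm[y0:y1,x0:x1]=m[y0:y1,x0:x1];m=mm
    n,l,s,c=cv2.connectedComponentsWithStats(m)
    return [(c[i].round(1).tolist(),s[i].tolist()) for i in range(1,n) if s[i][4]>=amin]
def crop(d,box,k,name):
    x0,y0,x1,y1=box
    cv2.imwrite(f"pics/{name}.png",cv2.resize(d["img"][y0:y1,x0:x1,::-1],None,fx=k,fy=k,interpolation=cv2.INTER_CUBIC))
def st():
    s=ctrl.read_state(); print("t",round(s["clock"],2),"pos",s["tool_pos"].round(1),"F",s["contact_force"].round(1),"w",round(s["gripper_width"],1),"q",s["q"].round(2))
    a=s["orientation"]; print("tool x yaw deg",np.degrees(2*np.arctan2(a[1],a[0])).round(2), a.round(4))
E
python3 - <<'E'
from h import *
t=grab("top");s=grab("scene")
crop(t,(110,140,330,290),3.6,"c1")
crop(t,(290,130,470,280),4,"c2")
crop(s,(195,150,325,275),5,"c3")
crop(s,(370,180,470,270),6,"c4")
E
```

```text
(no output)
```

View pics/c1.png

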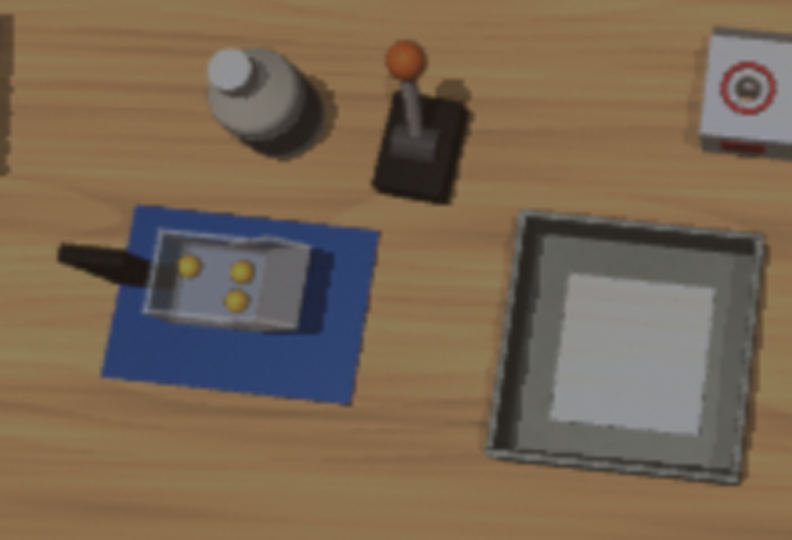

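View pics/c2.png

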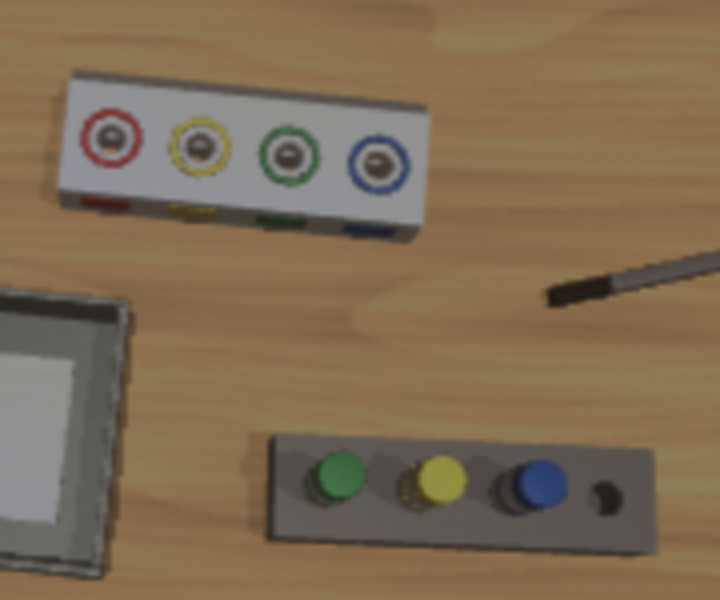

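View pics/c3.png

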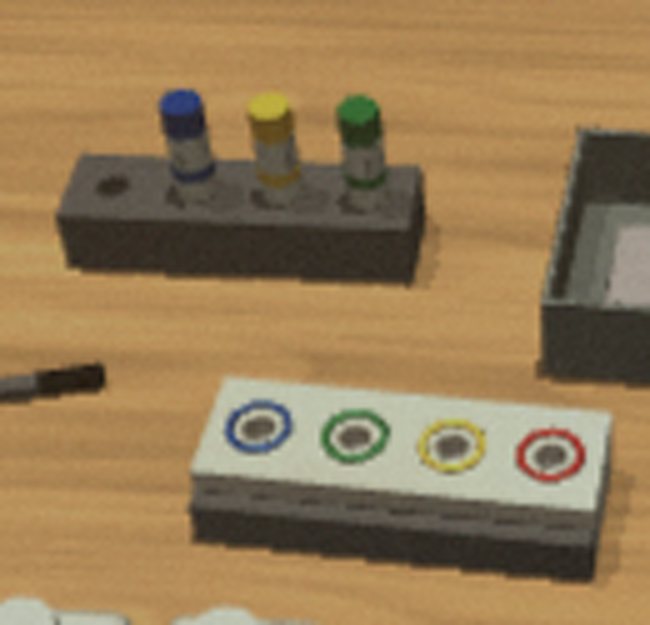

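View pics/c4.png

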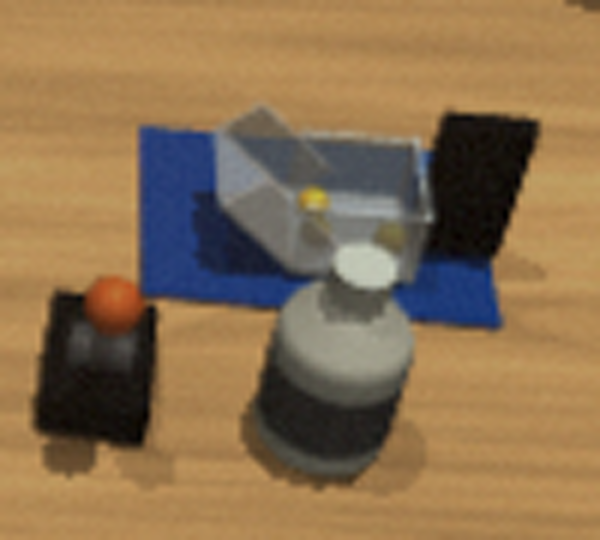

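```bash
python3 - <<'E'
from h import *
t=grab("top");s=grab("scene")
def tp(u,v,z,d=t): return ray(d,u,v,z).round(1)
def c1(x,y): return (110+x/3.6-.4,140+y/3.6-.4)
print("knob top", [ (b,tp(*b[0],92)) for b in blobs(t,(3,130,80),(14,255,255),(205,140,245,180))])
print("knob sc", [ (b,tp(*b[0],92,s)) for b in blobs(s,(3,130,80),(14,255,255),(375,215,405,250))])
kt=blobs(t,(3,130,80),(14,255,255),(205,140,245,180))[0][0];ks=blobs(s,(3,130,80),(14,255,255),(375,215,405,250))[0][0]
print("tri knob",tri([(t,*kt),(s,*ks)]).round(1))
for n,lo,hi in (("green",(45,80,40),(80,255,255)),("yel",(22,110,90),(34,255,255)),("blue",(105,110,50),(125,255,255)),("red",(170,100,60),(180,255,255))):
    print(n,"top",[(b[0],b[1][2:],tp(*b[0],45),tp(*b[0],115)) for b in blobs(t,lo,hi,(290,140,470,280))])
    print(n,"sc",[(b[0],b[1][2:],tp(*b[0],45,s),tp(*b[0],115,s)) for b in blobs(s,lo,hi,(195,155,325,275))])
print("mat",[tp(*c1(*p),3) for p in((136,205),(380,231),(351,405),(102,376))])
print("tank outer rim",[tp(*c1(*p),60) for p in((520,211),(765,234),(740,484),(487,455))])
print("base top",[tp(*c1(*p),25) for p in((404,90),(468,101),(449,203),(374,187))])
print("bottle cap",tp(*c1(232,70),110), "pellets",[tp(*b[0],12) for b in blobs(t,(20,110,90),(34,255,255),(145,200,205,240))])
print("handle top ends z85",[tp(*c1(*p),88) for p in((60,250),(117,263))])
E
```

```text
knob top [(([222.2, 156.2], [217, 151, 12, 11, 105]), array([641.5, 203.7]))]
knob sc [(([388.6, 230.0], [384, 226, 11, 9, 74]), array([638.6, 203. ]))]
tri knob [640.7 202.8  94.3]
green top [([374.5, 248.5], [12, 12, 113], array([ 446.1, -154.6]), array([ 438.9, -144.6]))]
green sc [([266.2, 171.8], [8, 6, 35], array([ 359.2, -166. ]), array([ 444.9, -145.7])), ([261.9, 238.1], [9, 9, 18], array([ 644.1, -133.2]), array([ 704.3, -115.8])), ([269.4, 234.9], [8, 9, 15], array([ 631.4, -114.5]), array([692.8, -98.8]))]
yel top [([337.1, 168.9], [13, 13, 25], array([634.8, -63.5]), array([613.1, -60.6])), ([343.4, 162.6], [9, 9, 15], array([651.2, -78.4]), array([628.3, -74.3])), ([400.0, 249.3], [12, 12, 110], array([ 446.3, -213.4]), array([ 439.1, -199. ]))]
yel sc [([248.5, 170.9], [8, 6, 37], array([ 357.5, -224.9]), array([ 443.3, -199.4])), ([285.0, 238.5], [13, 10, 42], array([642. , -70.1]), array([702.4, -58.4]))]
blue top [([425.1, 250.5], [11, 12, 104], array([ 445.6, -271.3]), array([ 438.4, -252.5]))]
blue sc [([230.8, 170.2], [7, 5, 28], array([ 356.8, -284. ]), array([ 442.7, -253.2]))]
red top []
red sc []
mat [array([559.7, 403.9]), array([547.3, 234.1]), array([427.7, 242.9]), array([441.3, 412. ])]
tank outer rim [array([552.1, 129.1]), array([542.4, -30.1]), array([382.8, -19.7]), array([395.1, 139.1])]
base top [array([642.1, 220.5]), array([635.7, 176. ]), array([563.7, 183.4]), array([573. , 234.9])]
bottle cap [625.  306.8] pellets [array([517. , 359.5]), array([514.3, 323.3]), array([494. , 324.4])]
handle top ends z85 [array([510.9, 409.6]), array([503.9, 373. ])]
```

drive_tool(
  deltas=[
    [[-0.1,-0.033,0],0.12,-1],
    [[-0.14,-0.047,0],0.24,-1],
    [[-0.18,-0.06,0],0.36,-1],
    [[-0.22,-0.073,0],0.48,-1],
    [[-0.26,-0.087,0],0.6,-1],
    [[-0.3,-0.1,0],0.72,-1],
    [[-0.34,-0.114,0],0.84,-1],
    [[-0.38,-0.127,0],0.96,-1],
    [[-0.42,-0.14,0],1.08,-1],
    [[-0.46,-0.154,0],1.2,-1],
  ],
  force=30,
)

```text
clock: 1.18
tool_pos: [543.8, 322.3, 256.5]
orientation: [0.704, 0.71, 0.0, 0.0]
contact_force: [0.5, 0.5, 0.4]
gripper_width: -0.4
```

```bash
python3 -c "
from h import *
st()"
```

```text
t 1.18 pos [543.8 322.3 256.5] F [0.5 0.5 0.4] w -0.4 q [0.52 0.43 1.61 0.   1.09 0.51]
tool x yaw deg 90.46 [7.043e-01 7.099e-01 1.000e-04 0.000e+00]
```

drive_tool(
  deltas=[
    [[0,0,0],0,-1],
    [[0,0,0],0,-1],
    [[0,0,0],0,-1],
    [[-0.03,0.04,0],0,-1],
    [[-0.05,0.06,0],0,-1],
    [[-0.07,0.08,0],0,-1],
    [[-0.07,0.08,0],0,-1],
    [[-0.07,0.08,0],0,-1],
    [[-0.07,0.08,0],0,-1],
    [[-0.07,0.08,0],0,-1],
  ],
)

```text
clock: 2.02
tool_pos: [622.0, 256.5, 256.2]
orientation: [0.701, 0.713, -0.0, -0.0]
contact_force: [0.2, -0.2, -0.6]
gripper_width: 0.0
```

```bash
python3 -c "
from h import *
st()"
```

```text
t 2.02 pos [622.  256.5 256.2] F [ 0.2 -0.2 -0.6] w 0.0 q [0.37 0.49 1.52 0.   1.13 0.36]
tool x yaw deg 90.94 [ 7.013e-01  7.129e-01 -2.000e-04 -3.000e-04]
```

drive_tool(
  deltas=[
    [[-0.03,0.035,0],0.016,-1],
    [[-0.054,0.07,0],0.016,-1],
    [[-0.054,0.07,0.03],0.016,-1],
    [[-0.054,0.07,0.06],0.016,-1],
    [[-0.054,0.07,0.09],0.016,-1],
    [[-0.054,0.07,0.12],0.016,-1],
    [[-0.054,0.07,0.148],0.016,-1],
    [[-0.054,0.07,0.148],0.016,-1],
    [[-0.054,0.07,0.148],0.016,-1],
    [[-0.054,0.07,0.148],0.016,-1],
  ],
)

```text
clock: 2.85
tool_pos: [694.7, 203.2, 110.1]
orientation: [0.707, 0.707, 0.001, 0.0]
contact_force: [0.5, -0.8, 0.7]
gripper_width: 0.0
```

```bash
python3 -c "
from h import *
st(); d=grab('wrist','w1')
t=grab('top');crop(t,(110,140,330,290),3.6,'c5')"
```

```text
t 2.85 pos [694.7 203.2 110.1] F [ 0.5 -0.8  0.7] w 0.0 q [0.27 0.73 1.47 0.   0.94 0.27]
tool x yaw deg 89.96 [7.074e-01 7.069e-01 9.000e-04 5.000e-04]
```

View pics/c5.png

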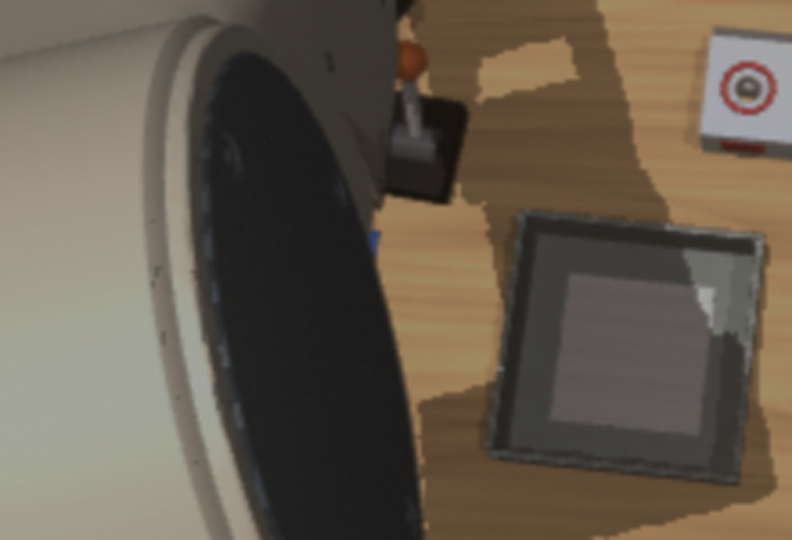

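View pics/w1.png

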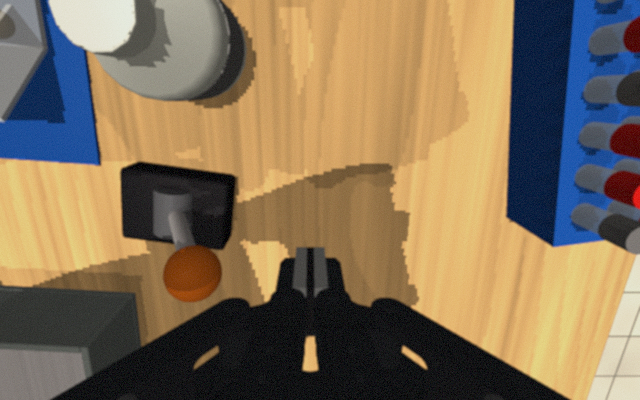

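drive_tool(
  deltas=[
    [[0,-0.01,0.004],0,-1],
    [[0,-0.02,0.004],0,-1],
    [[0,-0.03,0.004],0,-1],
    [[0,-0.04,0.004],0,-1],
    [[0,-0.05,0.004],0,-1],
    [[0,-0.06,0.004],0,-1],
    [[0,-0.07,0.004],0,-1],
    [[0,-0.08,0.004],0,-1],
    [[0,-0.09,0.004],0,-1],
    [[0,-0.098,0.004],0,-1],
  ],
)

```text
clock: 3.78
tool_pos: [594.6, 202.0, 104.0]
orientation: [0.708, 0.706, -0.001, -0.0]
contact_force: [1.3, -0.8, -0.5]
gripper_width: 0.2
```

```bash
python3 -c "
from h import *
st(); d=grab('wrist','w2')"
```

```text
t 3.78 pos [594.6 202.  104. ] F [ 1.3 -0.8 -0.5] w 0.2 q [ 0.31  0.62  1.7  -0.    0.81  0.31]
tool x yaw deg 89.9 [ 7.077e-01  7.065e-01 -5.000e-04 -2.000e-04]
```

View pics/w2.png

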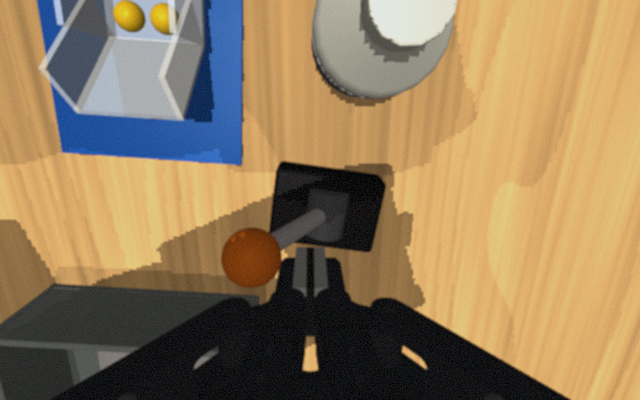

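drive_tool(
  deltas=[
    [[0,-0.001,0],0,-1],
    [[0,-0.002,0],0,-1],
    [[0,-0.003,0],0,-1],
    [[0,-0.004,0],0,-1],
    [[0,-0.005,0],0,-1],
    [[0,-0.006,0],0,-1],
    [[0,-0.007,0],0,-1],
    [[0,-0.008,0],0,-1],
    [[0,-0.008,0],0,-1],
    [[0,-0.008,0],0,-1],
  ],
)

```text
clock: 4.67
tool_pos: [590.9, 202.3, 104.8]
orientation: [0.708, 0.706, 0.002, 0.002]
contact_force: [9.2, -0.9, -5.9]
gripper_width: -0.1
```

drive_tool(
  deltas=[
    [[0,0.01,0],0,-1],
    [[0,0.03,0],0,-1],
    [[0,0.03,-0.03],0,-1],
    [[0,0.03,-0.06],0,-1],
    [[0,0.03,-0.09],0,-1],
    [[0,0.03,-0.12],0,-1],
    [[-0.03,0.03,-0.15],0,1],
    [[-0.07,0.03,-0.18],0,1],
    [[-0.11,0.03,-0.21],0,1],
    [[-0.15,0.03,-0.21],0,1],
  ],
)

```text
clock: 5.5
tool_pos: [619.2, 65.0, 316.2]
orientation: [0.707, 0.707, 0.002, 0.001]
contact_force: [2.2, 0.1, 0.2]
gripper_width: 48.4
```

```bash
python3 -c "
from h import *
st(); d=grab('wrist','w3'); t=grab('top','t3'); s=grab('scene','s3')
kt=blobs(t,(3,130,60),(14,255,255),(205,140,245,200));ks=blobs(s,(3,130,60),(14,255,255),(375,195,405,250))
print(kt,ks)
print([ray(t,*k[0],92) for k in kt],[ray(s,*k[0],92) for k in ks])
"
```

```text
t 5.5 pos [619.2  65.  316.2] F [2.2 0.1 0.2] w 48.4 q [0.09 0.36 1.58 0.   1.2  0.09]
tool x yaw deg 89.99 [0.7072 0.707  0.0022 0.0015]
[] [([390.1, 210.8], [386, 206, 9, 10, 71])]
[] [array([567.33041773, 212.4919972 ])]
```

View pics/w3.png

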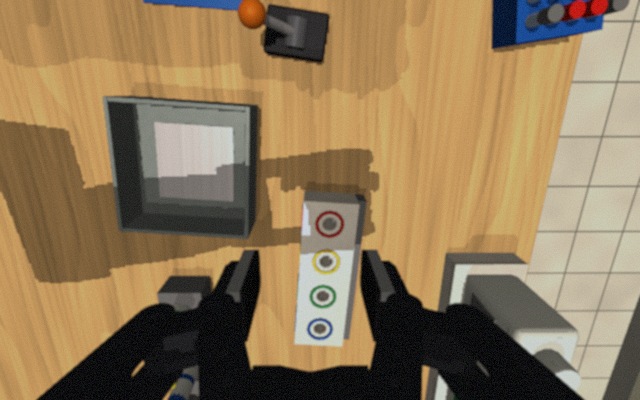

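View pics/t3.png

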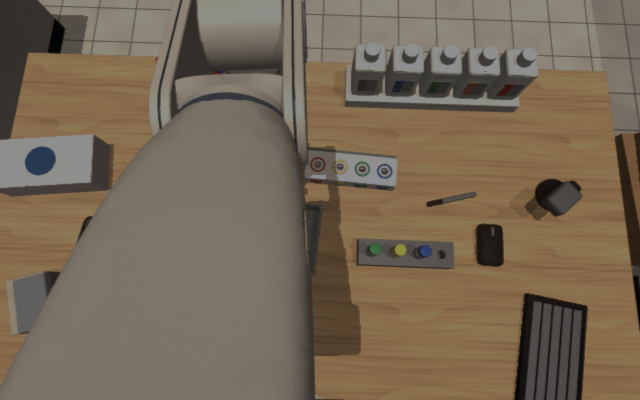

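drive_tool(
  deltas=[
    [[0.04,-0.015,0],0,0.2],
    [[0.08,-0.03,0],0,0.2],
    [[0.12,-0.045,0],0,0.2],
    [[0.16,-0.06,0],0,0.2],
    [[0.19,-0.075,0],0,0.2],
    [[0.22,-0.1,0],0,0.2],
    [[0.24,-0.11,0],0,0.2],
    [[0.25,-0.11,0],0,0.2],
    [[0.25,-0.11,0],0,0.2],
    [[0.25,-0.11,0],0,0.2],
  ],
)

```text
clock: 6.48
tool_pos: [508.3, 315.8, 311.2]
orientation: [0.707, 0.707, -0.001, 0.0]
contact_force: [0.1, 0.1, -0.1]
gripper_width: 51.3
```

```bash
python3 -c "
from h import *
st(); d=grab('wrist','w4'); t=grab('top');crop(t,(110,140,330,290),3.6,'c6')"
```

```text
t 6.48 pos [508.3 315.8 311.2] F [ 0.1  0.1 -0.1] w 51.3 q [ 0.54  0.33  1.64 -0.    1.18  0.54]
tool x yaw deg 89.98 [ 7.073e-01  7.070e-01 -6.000e-04  0.000e+00]
```

View pics/w4.png

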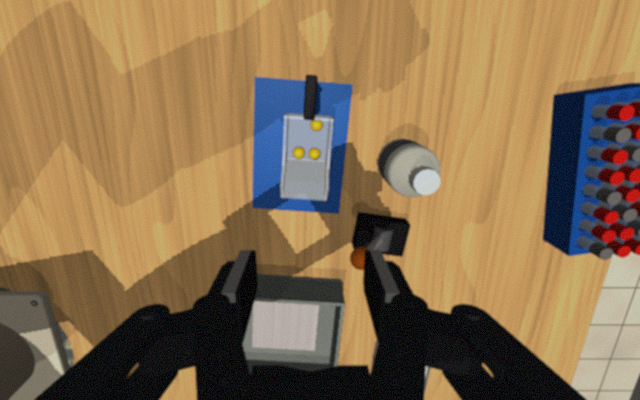

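```bash
python3 -c "
from h import *
d=grab('wrist');crop(d,(240,60,360,220),5,'c7');np.savez('d4.npz',mtx=d['mtx'],R=d['R'],t=d['t'])"
```

```text
(no output)
```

View pics/c7.png

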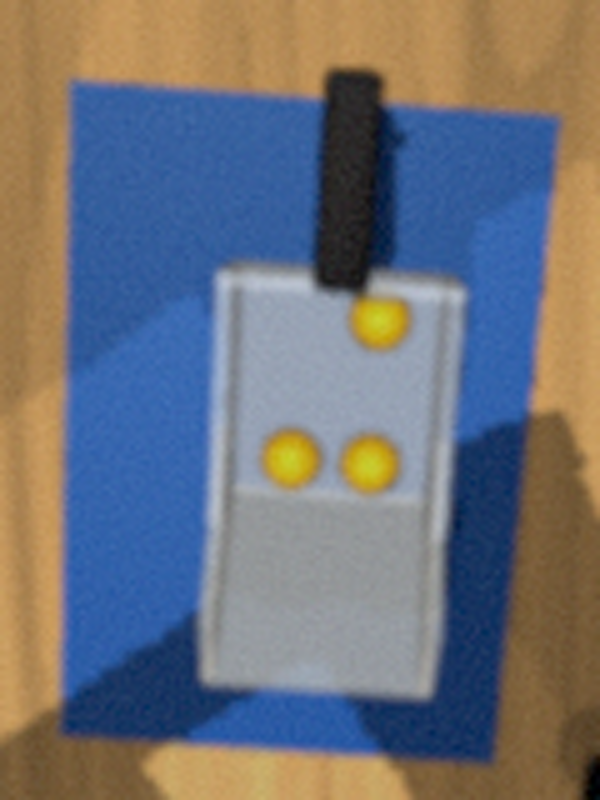

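```bash
python3 -c "
from h import *
d=dict(np.load('d4.npz'))
f=lambda x,y,z: ray(d,240+(x+.5)/5-.5,60+(y+.5)/5-.5,z)
a=f(355,72,88);b=f(342,287,88);print(a,b,np.linalg.norm(a-b),np.degrees(np.arctan2(*(a-b)[::-1])))
l=f(320,690,46);print('lip',l)
bw=[f(220,265,48),f(465,285,48)];print(bw,np.linalg.norm(bw[0]-bw[1]))
# floor front edge corner z=7, x=-25
print('floor front',f(232,490,7),f(430,498,7))
print('mat',[f(*p,3) for p in((72,80),(560,115),(495,762),(65,735))])
"
```

```text
[509.57036622 409.55141101] [506.89389288 368.97212825] 40.66745257651141 86.2264283302097
lip [500.87159733 269.89480139]
[array([479.25572744, 370.91877586]), array([534.36356802, 366.44442193])] 55.28918462564717
floor front [477.62702534 311.87001546] [529.04865392 309.67248693]
mat [array([440.95146913, 411.82042202]), array([559.77977979, 403.56916102]), array([548.1660586 , 234.94966685]), array([429.71457114, 243.07652571])]
```

drive_tool(
  deltas=[
    [[0.04,0,0],0.07,0],
    [[0.072,0,0.02],0.07,0],
    [[0.072,0,0.06],0.07,0],
    [[0.072,0,0.1],0.07,0],
    [[0.072,0,0.13],0.07,0],
    [[0.072,0,0.15],0.07,0],
    [[0.072,0,0.16],0.07,0],
    [[0.072,0,0.16],0.07,0],
    [[0.072,0,0.16],0.07,0],
    [[0.072,0,0.16],0.07,0],
  ],
)

```text
clock: 7.47
tool_pos: [509.8, 387.6, 153.6]
orientation: [0.732, 0.681, 0.001, 0.0]
contact_force: [-0.7, -0.5, -0.0]
gripper_width: 42.3
```

```bash
python3 -c "
from h import *
st(); d=grab('wrist','w5');s=grab('scene');crop(s,(350,120,490,270),4,'c8')"
```

```text
t 7.47 pos [509.8 387.6 153.6] F [-0.7 -0.5 -0. ] w 42.3 q [0.63 0.57 1.66 0.   0.91 0.7 ]
tool x yaw deg 85.83 [7.324e-01 6.809e-01 1.400e-03 2.000e-04]
```

View pics/w5.png

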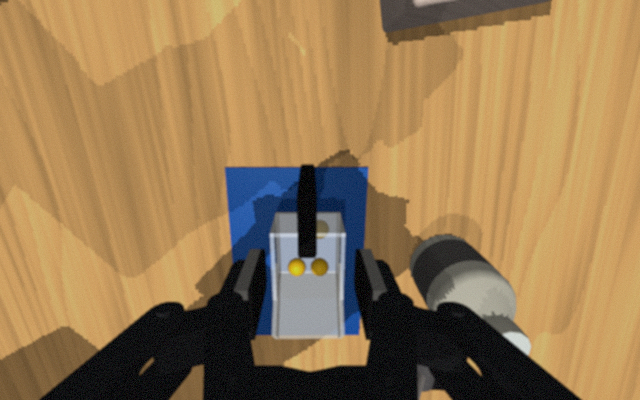

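View pics/c8.png

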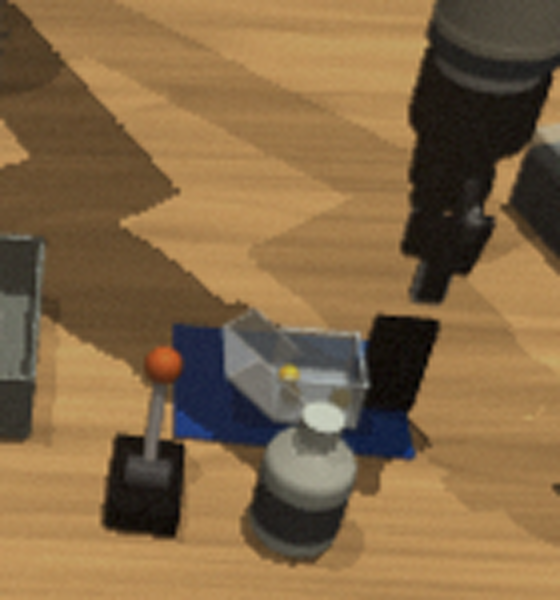

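drive_tool(
  deltas=[
    [[0,-0.001,0.02],0,0],
    [[0,-0.001,0.04],0,0],
    [[0,-0.001,0.05],0,0],
    [[0,-0.001,0.056],0,0],
    [[0,-0.001,0.056],0,0],
    [[0,-0.001,0.056],0,-0.4],
    [[0,-0.001,0.056],0,-0.7],
    [[0,-0.001,0.056],0,-1],
    [[0,-0.001,0.056],0,-1],
    [[0,-0.001,0.056],0,-1],
  ],
  force=60,
)

```text
clock: 8.4
tool_pos: [508.3, 388.0, 97.1]
orientation: [0.732, 0.681, 0.001, 0.0]
contact_force: [-0.4, 0.2, 5.3]
gripper_width: 10.5
```

drive_tool(
  deltas=[
    [[0,0,0],0,-1],
    [[0,0,0],0,-1],
    [[0,0,-0.005],0,-1],
    [[0,0,-0.01],0,-1],
    [[0,0,-0.015],0,-1],
    [[0,0,-0.02],0,-1],
    [[0,0,-0.025],0,-1],
    [[0,0,-0.03],0,-1],
    [[0,0,-0.035],0,-1],
    [[0,0,-0.04],0,-1],
  ],
  force=60,
)

```text
clock: 9.23
tool_pos: [507.5, 387.4, 136.3]
orientation: [0.732, 0.681, 0.0, -0.0]
contact_force: [-0.0, -0.3, -0.9]
gripper_width: 10.2
```

```bash
python3 -c "
from h import *
st(); d=grab('wrist','w6');s=grab('scene');crop(s,(350,120,490,270),4,'c9')"
```

```text
t 9.23 pos [507.5 387.4 136.3] F [-0.  -0.3 -0.9] w 10.2 q [0.63 0.59 1.67 0.   0.88 0.71]
tool x yaw deg 85.88 [ 0.7321  0.6812  0.     -0.    ]
```

View pics/c9.png

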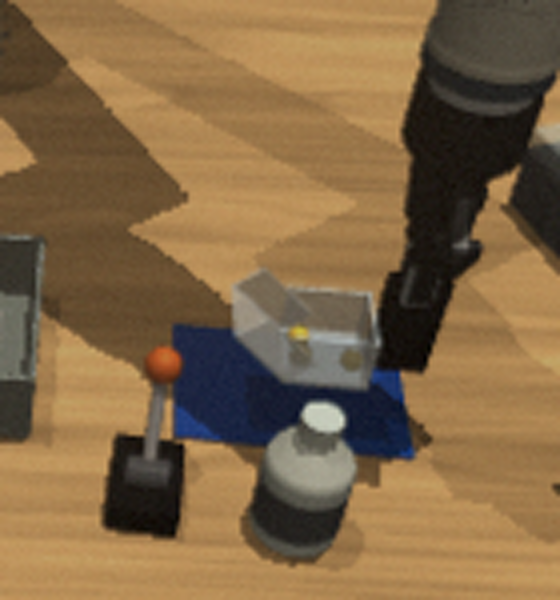

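View pics/w6.png

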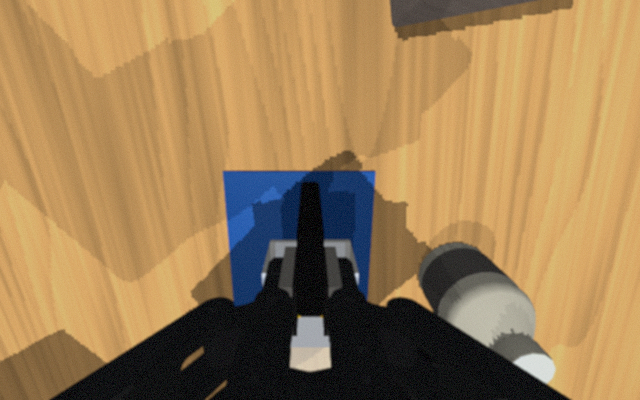

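drive_tool(
  deltas=[
    [[0,0,-0.01],0,-1],
    [[0,0,-0.02],0,-1],
    [[-0.01,0,-0.03],0,-1],
    [[-0.025,-0.002,-0.04],0,-1],
    [[-0.045,-0.004,-0.05],0,-1],
    [[-0.065,-0.006,-0.06],0,-1],
    [[-0.085,-0.008,-0.06],0,-1],
    [[-0.105,-0.01,-0.06],0,-1],
    [[-0.125,-0.012,-0.06],0,-1],
    [[-0.145,-0.014,-0.06],0,-1],
  ],
)

```text
clock: 10.17
tool_pos: [482.9, 242.4, 196.9]
orientation: [0.732, 0.681, 0.0, 0.0]
contact_force: [0.6, -0.6, -1.4]
gripper_width: 10.2
```

drive_tool(
  deltas=[
    [[-0.02,0,0],0,-1],
    [[-0.04,-0.001,0],0,-1],
    [[-0.06,-0.002,0],0,-1],
    [[-0.08,-0.003,0],0,-1],
    [[-0.1,-0.003,0],0,-1],
    [[-0.115,-0.003,0],0,-1],
    [[-0.127,-0.003,0],0,-1],
    [[-0.134,-0.003,0],0,-1],
    [[-0.138,-0.003,0],0,-1],
    [[-0.14,-0.003,0],0,-1],
  ],
)

```text
clock: 11.0
tool_pos: [470.2, 104.0, 196.1]
orientation: [0.732, 0.681, 0.0, 0.0]
contact_force: [0.4, 0.1, -0.9]
gripper_width: 10.5
```

```bash
python3 -c "
from h import *
st(); d=grab('wrist','w7');s=grab('scene');crop(s,(280,100,440,250),4,'c10')"
```

```text
t 11.0 pos [470.2 104.  196.1] F [ 0.4  0.1 -0.9] w 10.5 q [0.19 0.3  1.99 0.   0.85 0.27]
tool x yaw deg 85.84 [7.323e-01 6.810e-01 3.000e-04 1.000e-04]
```

View pics/c10.png

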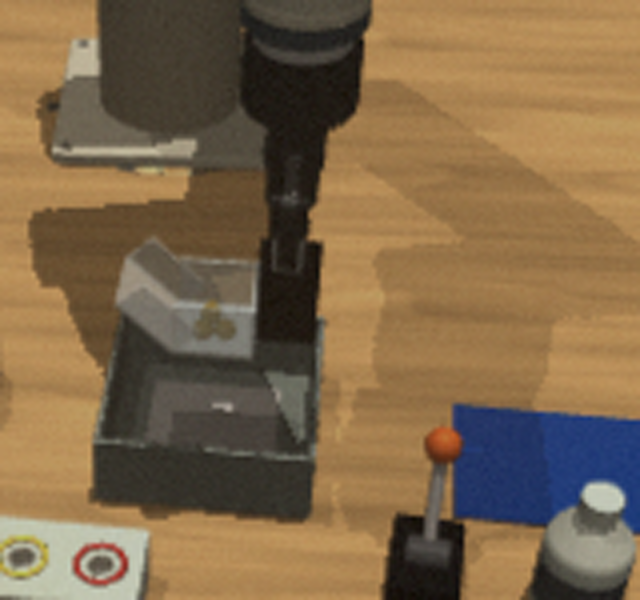

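drive_tool(
  deltas=[
    [[0,0,0],0,-1],
    [[0,0,0],0,-1],
    [[0,0,0],0,-1],
    [[0,0,0],0,-1],
    [[0,0,0],0,-1],
    [[0,0,0],0,-1],
    [[0,0,0],0,-1],
    [[0,0,0],0,-1],
    [[0,0,0],0,-1],
    [[0,0,0],0,-1],
  ],
  force=20,
)

```text
clock: 11.93
tool_pos: [470.0, 104.4, 195.8]
orientation: [0.732, 0.681, -0.0, -0.0]
contact_force: [-0.2, 0.1, -1.8]
gripper_width: 10.2
```

```bash
python3 -c "
from h import *
st(); s=grab('scene');crop(s,(280,100,440,250),4,'c11')"
```

```text
t 11.93 pos [470.  104.4 195.8] F [-0.2  0.1 -1.8] w 10.2 q [ 0.19  0.3   1.99 -0.    0.85  0.27]
tool x yaw deg 85.87 [ 0.7321  0.6812 -0.     -0.    ]
```

View pics/c11.png

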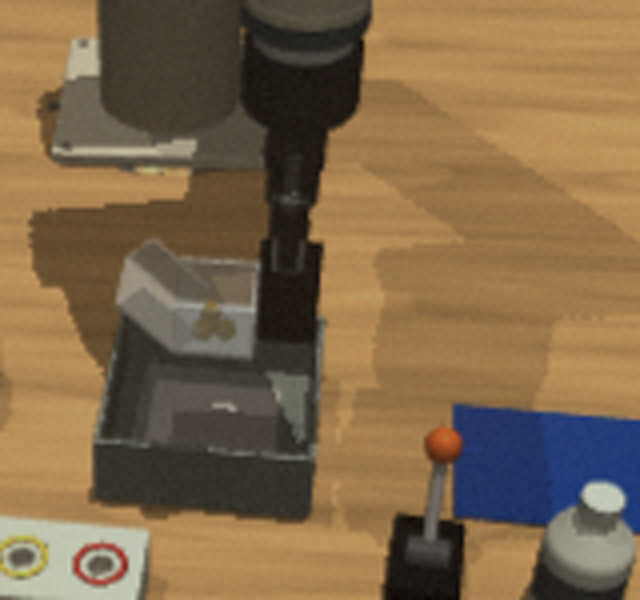

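drive_tool(
  deltas=[
    [[0.008,0.001,0.01],0,-1],
    [[0.008,0.001,0.02],0,-1],
    [[0.008,0.001,0.03],0,-1],
    [[0.008,0.001,0.036],0,-1],
    [[0.008,0.001,0.038],0,-1],
    [[0.008,0.001,0.04],0,-1],
    [[0.008,0.001,0.042],0,-1],
    [[0.007,0.001,0.043],0,-1],
    [[0.006,0.001,0.044],0,-1],
    [[0.004,0.001,0.045],0,-1],
  ],
)

```text
clock: 12.82
tool_pos: [472.5, 108.8, 152.7]
orientation: [0.732, 0.681, 0.001, 0.0]
contact_force: [-3.8, 0.2, 17.7]
gripper_width: 10.6
```

```bash
python3 -c "
from h import *
st(); s=grab('scene');crop(s,(280,100,440,250),4,'c12')"
```

```text
t 12.82 pos [472.5 108.8 152.7] F [-3.8  0.2 17.7] w 10.6 q [0.2  0.38 2.01 0.   0.75 0.27]
tool x yaw deg 85.85 [7.322e-01 6.810e-01 1.400e-03 4.000e-04]
```

View pics/c12.png

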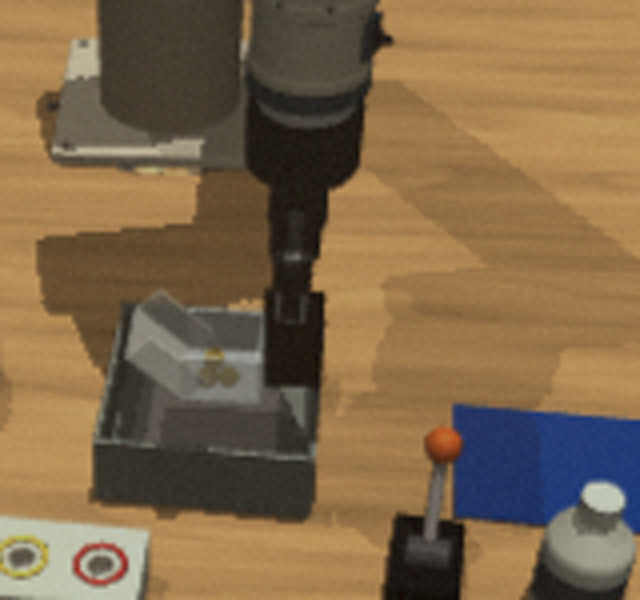

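drive_tool(
  deltas=[
    [[-0.002,0,0.001],0,-1],
    [[-0.004,0,0.002],0,-1],
    [[-0.006,0,0.003],0,-1],
    [[-0.008,0,0.004],0,-1],
    [[-0.01,0,0.005],0,-1],
    [[-0.012,0,0.006],0,-1],
    [[-0.014,0,0.007],0,-1],
    [[-0.016,0,0.008],0,-1],
    [[-0.018,0,0.009],0,-1],
    [[-0.02,0,0.01],0,-1],
  ],
)

```text
clock: 13.7
tool_pos: [470.9, 88.3, 142.6]
orientation: [0.732, 0.681, 0.001, 0.001]
contact_force: [-3.9, -2.7, 15.0]
gripper_width: 10.4
```

```bash
python3 -c "
from h import *
st(); s=grab('scene');crop(s,(280,100,440,250),4,'c13')"
```

```text
t 13.7 pos [470.9  88.3 142.6] F [-3.9 -2.7 15. ] w 10.4 q [0.16 0.39 2.03 0.   0.72 0.23]
tool x yaw deg 85.87 [7.321e-01 6.812e-01 1.100e-03 7.000e-04]
```

View pics/c13.png

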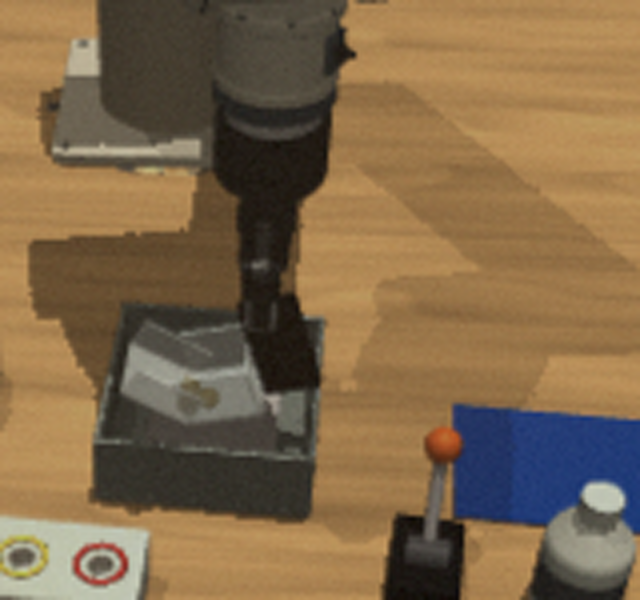

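drive_tool(
  deltas=[
    [[-0.001,0,0.001],0,-1],
    [[-0.002,0,0.002],0,-1],
    [[-0.004,0,0.003],0,-1],
    [[-0.005,0,0.004],0,-1],
    [[-0.006,0,0.005],0,-1],
    [[-0.008,0,0.006],0,-1],
    [[-0.009,0,0.007],0,-1],
    [[-0.01,0,0.008],0,-1],
    [[-0.012,0,0.009],0,-1],
    [[-0.013,0,0.01],0,-1],
  ],
)

```text
clock: 14.58
tool_pos: [469.9, 74.9, 132.4]
orientation: [0.732, 0.681, 0.001, 0.001]
contact_force: [-2.6, -6.9, 14.0]
gripper_width: 10.4
```

```bash
python3 -c "
from h import *
st(); s=grab('scene');crop(s,(280,100,440,250),4,'c14')"
```

```text
t 14.58 pos [469.9  74.9 132.4] F [-2.6 -6.9 14. ] w 10.4 q [ 0.13  0.41  2.04 -0.    0.7   0.21]
tool x yaw deg 85.88 [0.7321 0.6812 0.0008 0.0008]
```

View pics/c14.png

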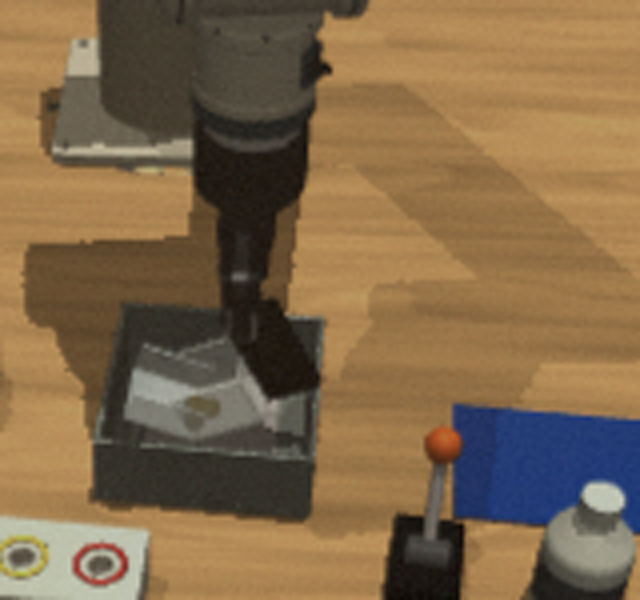

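drive_tool(
  deltas=[
    [[-0.003,0,-0.003],0,-1],
    [[-0.007,0,-0.006],0,-1],
    [[-0.012,0,-0.008],0,-1],
    [[-0.017,0,-0.01],0,-1],
    [[-0.022,0,-0.012],0,-1],
    [[-0.027,0,-0.014],0,-1],
    [[-0.032,0,-0.016],0,-1],
    [[-0.037,0,-0.018],0,-1],
    [[-0.042,0,-0.02],0,-1],
    [[-0.047,0,-0.022],0,-1],
  ],
)

```text
clock: 15.47
tool_pos: [466.5, 29.0, 153.6]
orientation: [0.732, 0.681, 0.001, 0.0]
contact_force: [-0.7, 8.5, 3.7]
gripper_width: 10.0
```

```bash
python3 -c "
from h import *
st(); s=grab('scene');crop(s,(280,100,440,250),4,'c15')"
```

```text
t 15.47 pos [466.5  29.  153.6] F [-0.7  8.5  3.7] w 10.0 q [0.04 0.36 2.04 0.   0.74 0.11]
tool x yaw deg 85.82 [7.324e-01 6.808e-01 1.500e-03 1.000e-04]
```

View pics/c15.png

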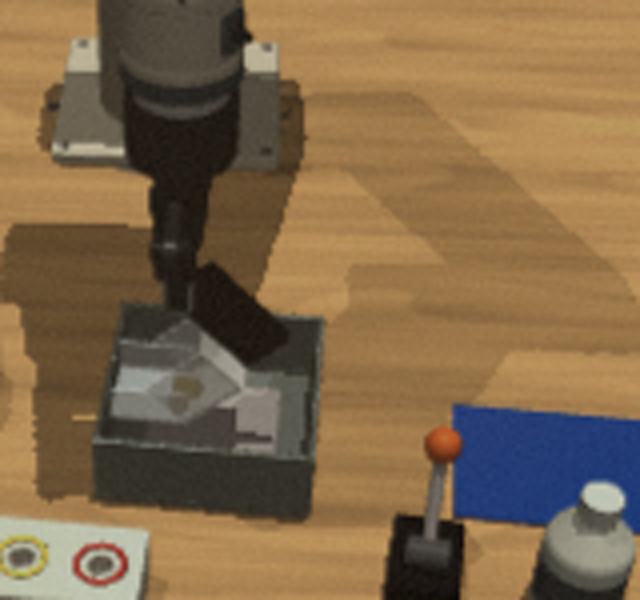

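Tilted ~50° and the lip is against the far wall. Continue.

drive_tool(
  deltas=[
    [[-0.003,0,-0.002],0,-1],
    [[-0.006,0,-0.003],0,-1],
    [[-0.01,0,-0.004],0,-1],
    [[-0.014,0,-0.005],0,-1],
    [[-0.018,0,-0.006],0,-1],
    [[-0.022,0,-0.007],0,-1],
    [[-0.026,0,-0.008],0,-1],
    [[-0.03,0,-0.008],0,-1],
    [[-0.033,0,-0.008],0,-1],
    [[-0.036,0,-0.008],0,-1],
  ],
)

```text
clock: 16.35
tool_pos: [463.7, -7.0, 161.4]
orientation: [0.732, 0.681, 0.001, 0.0]
contact_force: [0.6, 5.9, 5.4]
gripper_width: 10.5
```

```bash
python3 -c "
from h import *
st(); s=grab('scene');crop(s,(280,100,440,250),4,'c16')"
```

```text
t 16.35 pos [463.7  -7.  161.4] F [0.6 5.9 5.4] w 10.5 q [-0.04  0.34  2.05  0.    0.75  0.03]
tool x yaw deg 85.82 [7.324e-01 6.808e-01 1.100e-03 1.000e-04]
```

View pics/c16.png

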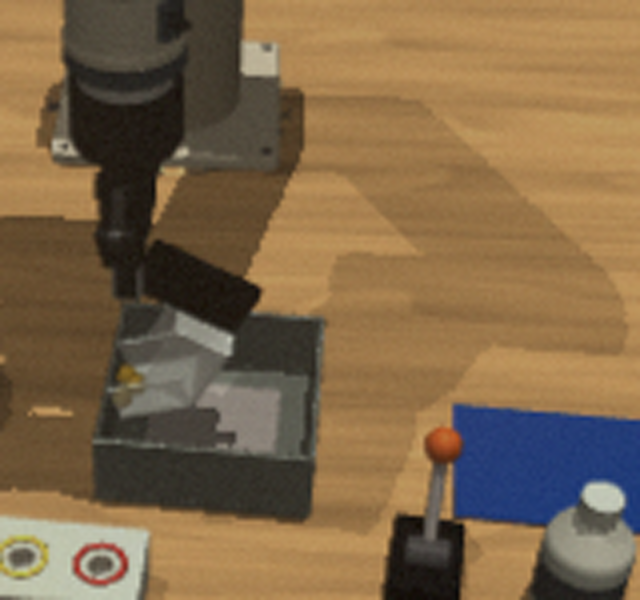

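drive_tool(
  deltas=[
    [[-0.004,0,-0.002],0,-1],
    [[-0.008,0,-0.003],0,-1],
    [[-0.012,0,-0.004],0,-1],
    [[-0.015,0,-0.005],0,-1],
    [[-0.015,0,-0.005],0,-1],
    [[-0.01,0,-0.008],0,-1],
    [[0,0,-0.011],0,-1],
    [[0.01,0,-0.014],0,-1],
    [[0.018,0,-0.017],0,-1],
    [[0.02,0,-0.02],0,-1],
  ],
)

```text
clock: 17.23
tool_pos: [464.6, 14.0, 181.3]
orientation: [0.732, 0.682, 0.0, 0.0]
contact_force: [-0.1, 0.4, -1.5]
gripper_width: 10.6
```

```bash
python3 -c "
from h import *
st(); s=grab('scene');crop(s,(280,100,440,250),4,'c17')"
```

```text
t 17.23 pos [464.6  14.  181.3] F [-0.1  0.4 -1.5] w 10.6 q [ 0.    0.31  2.03 -0.    0.8   0.08]
tool x yaw deg 85.97 [7.315e-01 6.818e-01 1.000e-04 1.000e-04]
```

View pics/c17.png

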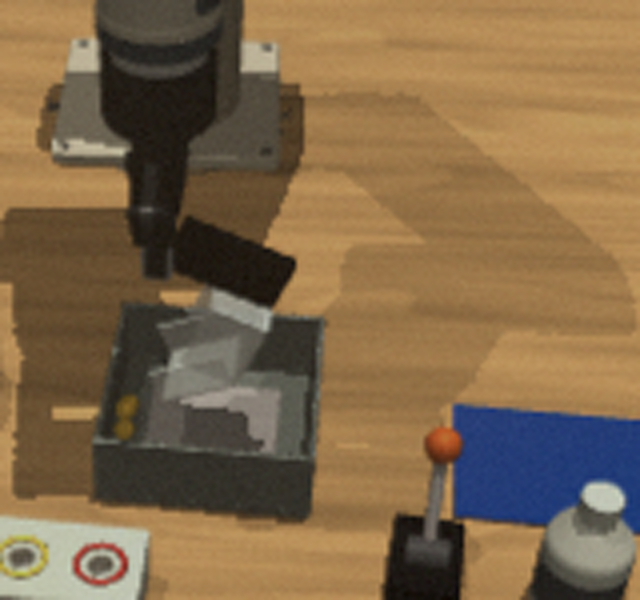

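drive_tool(
  deltas=[
    [[0.02,0,0.005],0,-1],
    [[0,0,0.005],0,-1],
    [[0.02,0,0.01],0,-1],
    [[0,0,0.01],0,-1],
    [[0.02,0,0.01],0,-1],
    [[0.02,0,0.014],0,-1],
    [[0.02,0,0.014],0,-1],
    [[0.03,0,0.014],0,-1],
    [[0.04,0,0.014],0,-1],
    [[0.04,0,0.014],0,-1],
  ],
)

```text
clock: 18.12
tool_pos: [467.6, 53.9, 166.9]
orientation: [0.732, 0.682, 0.0, 0.0]
contact_force: [1.0, 0.4, -1.7]
gripper_width: 10.4
```

```bash
python3 -c "
from h import *
st(); s=grab('scene');crop(s,(290,150,400,240),7,'c18')
print(blobs(s,(18,120,50),(34,255,255),(290,150,400,240),4))
d=grab('wrist','w18')"
```

```text
t 18.12 pos [467.6  53.9 166.9] F [ 1.   0.4 -1.7] w 10.4 q [0.09 0.34 2.03 0.   0.77 0.16]
tool x yaw deg 85.93 [7.318e-01 6.816e-01 3.000e-04 1.000e-04]
[([359.9, 160.8], [355, 159, 10, 4, 13]), ([367.9, 173.9], [367, 173, 3, 3, 8]), ([311.1, 203.3], [308, 198, 7, 12, 55]), ([292.5, 201.5], [290, 200, 5, 4, 8]), ([292.4, 206.1], [290, 206, 6, 2, 7]), ([292.6, 214.6], [290, 213, 6, 4, 14]), ([346.2, 233.5], [345, 233, 3, 2, 4]), ([356.6, 235.6], [354, 235, 6, 2, 7]), ([290.6, 237.4], [290, 236, 2, 4, 5])]
```

View pics/c18.png

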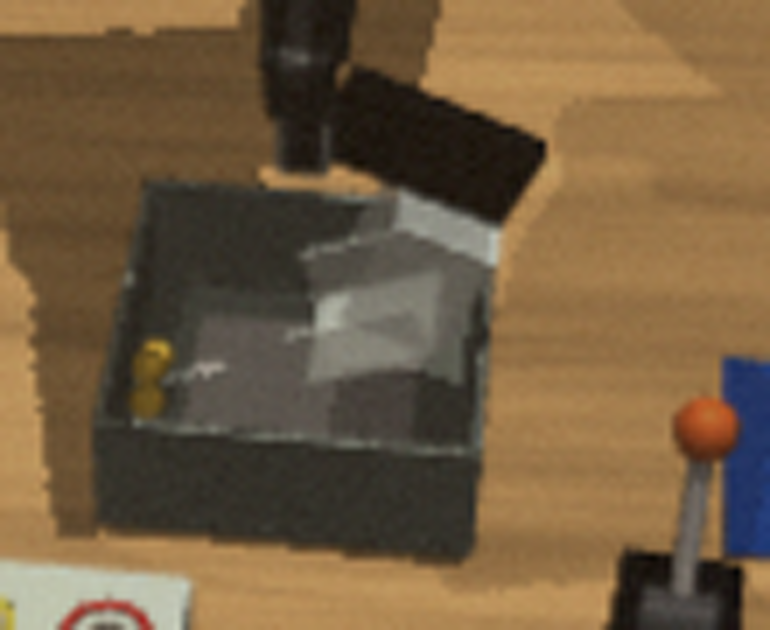

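View pics/w18.png

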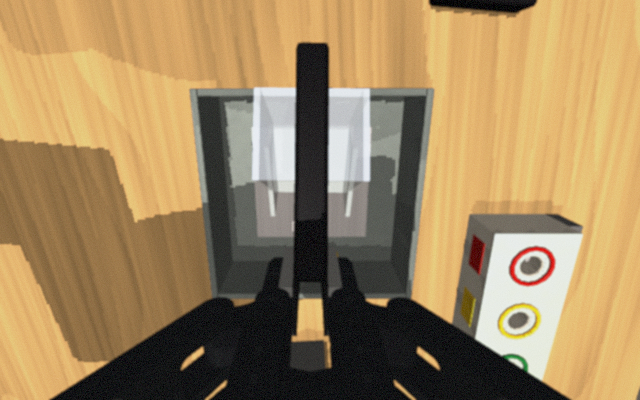

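drive_tool(
  deltas=[
    [[0.01,0,0],0,-1],
    [[0.02,0,0],0,-1],
    [[0.025,0,-0.001],0,-1],
    [[0.03,0,-0.002],0,-1],
    [[0.035,0,-0.003],0,-1],
    [[0.04,0,-0.004],0,-1],
    [[0.045,0,-0.005],0,-1],
    [[0.05,0,-0.005],0,-1],
    [[0.055,0,-0.006],0,-1],
    [[0.06,0,-0.006],0,-1],
  ],
)

```text
clock: 19.05
tool_pos: [472.8, 112.2, 175.1]
orientation: [0.732, 0.682, 0.001, 0.001]
contact_force: [-3.9, -7.4, 24.0]
gripper_width: 10.7
```

```bash
python3 -c "
from h import *
st(); s=grab('scene');crop(s,(280,100,440,250),4,'c19')"
```

```text
t 19.05 pos [472.8 112.2 175.1] F [-3.9 -7.4 24. ] w 10.7 q [ 0.21  0.34  1.99 -0.    0.8   0.28]
tool x yaw deg 85.94 [7.317e-01 6.816e-01 6.000e-04 1.400e-03]
```

View pics/c19.png

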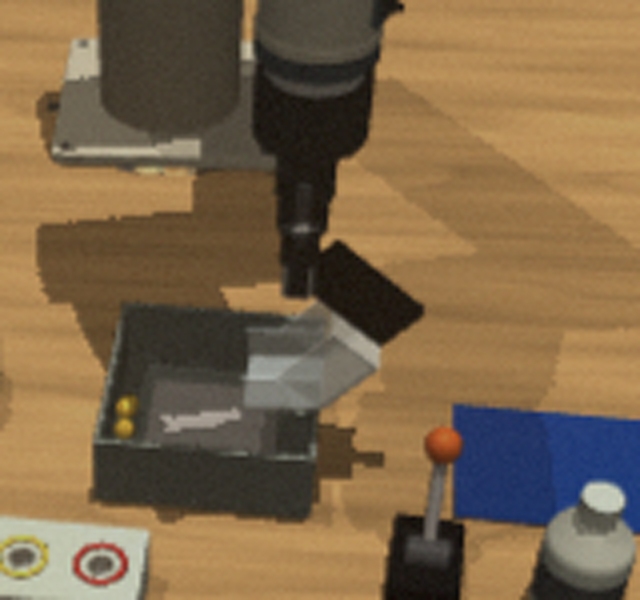

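drive_tool(
  deltas=[
    [[0.003,0,-0.001],0,-1],
    [[0.006,0,-0.002],0,-1],
    [[0.009,0,-0.003],0,-1],
    [[0.012,0,-0.003],0,-1],
    [[0.015,0,-0.003],0,-1],
    [[0.018,0,-0.003],0,-1],
    [[0.021,0,-0.003],0,-1],
    [[0.024,0,-0.003],0,-1],
    [[0.027,0,-0.002],0,-1],
    [[0.03,0,-0.001],0,-1],
  ],
)

```text
clock: 19.93
tool_pos: [474.6, 142.8, 175.3]
orientation: [0.732, 0.681, 0.001, 0.0]
contact_force: [-4.7, -1.8, 24.5]
gripper_width: 10.7
```

```bash
python3 -c "
from h import *
st(); s=grab('scene');crop(s,(280,100,440,250),4,'c20')"
```

```text
t 19.93 pos [474.6 142.8 175.3] F [-4.7 -1.8 24.5] w 10.7 q [ 0.27  0.35  1.97 -0.    0.81  0.34]
tool x yaw deg 85.9 [7.320e-01 6.813e-01 6.000e-04 5.000e-04]
```

View pics/c20.png

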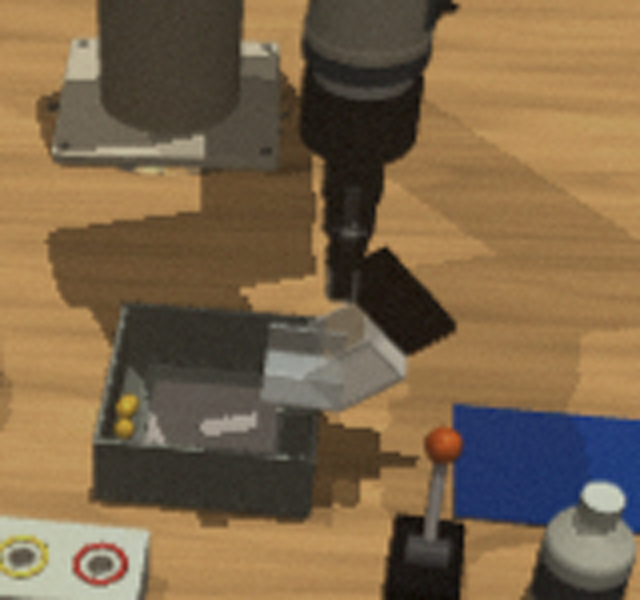

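drive_tool(
  deltas=[
    [[0.004,0,-0.001],0,-1],
    [[0.008,0,-0.001],0,-1],
    [[0.012,0,-0.001],0,-1],
    [[0.016,0,-0.001],0,-1],
    [[0.02,0,0],0,-1],
    [[0.024,0,0.001],0,-1],
    [[0.028,0,0.002],0,-1],
    [[0.032,0,0.003],0,-1],
    [[0.036,0,0.004],0,-1],
    [[0.04,0,0.005],0,-1],
  ],
)

```text
clock: 20.82
tool_pos: [476.7, 182.4, 168.8]
orientation: [0.732, 0.681, -0.0, 0.0]
contact_force: [0.8, -3.9, 5.7]
gripper_width: 10.3
```

```bash
python3 -c "
from h import *
st(); s=grab('scene');crop(s,(280,100,440,250),4,'c21')"
```

```text
t 20.82 pos [476.7 182.4 168.8] F [ 0.8 -3.9  5.7] w 10.3 q [ 0.34  0.38  1.94 -0.    0.81  0.41]
tool x yaw deg 85.9 [ 7.319e-01  6.814e-01 -2.000e-04  2.000e-04]
```

View pics/c21.png

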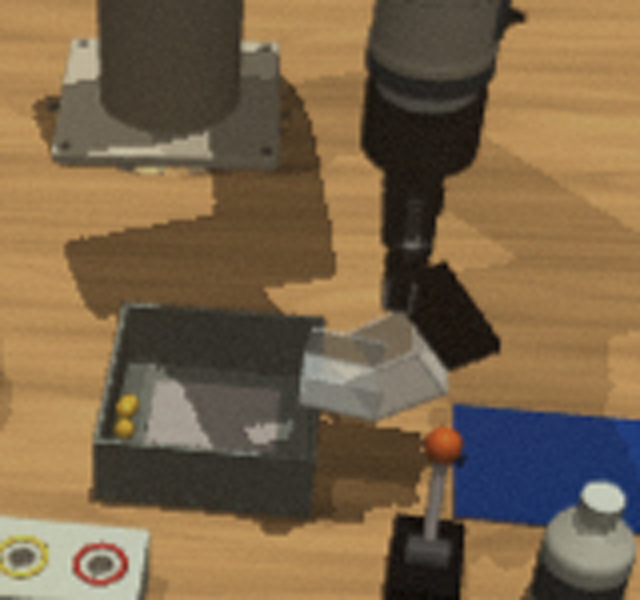

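drive_tool(
  deltas=[
    [[0,0,0.002],0,-1],
    [[0,0,0.004],0,-1],
    [[0,0,0.006],0,-1],
    [[0,0,0.008],0,-1],
    [[0,0,0.01],0,-1],
    [[0,0,0.012],0,-1],
    [[0,0,0.014],0,-1],
    [[0,0,0.016],0,-1],
    [[0,0,0.018],0,-1],
    [[0,0,0.02],0,-1],
  ],
)

```text
clock: 21.7
tool_pos: [481.1, 187.4, 153.1]
orientation: [0.733, 0.681, 0.007, 0.0]
contact_force: [-4.2, 26.2, 38.9]
gripper_width: 10.7
```

```bash
python3 -c "
from h import *
st(); s=grab('scene');crop(s,(280,100,440,250),4,'c22')"
```

```text
t 21.7 pos [481.1 187.4 153.1] F [-4.2 26.2 38.9] w 10.7 q [0.35 0.41 1.95 0.01 0.77 0.41]
tool x yaw deg 85.78 [7.327e-01 6.806e-01 7.200e-03 3.000e-04]
```

View pics/c22.png

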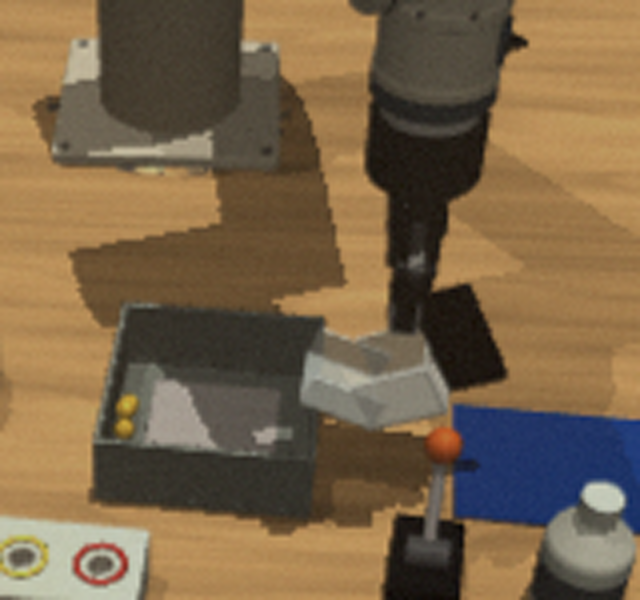

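drive_tool(
  deltas=[
    [[0.003,0,-0.003],0,-1],
    [[0.006,0,-0.008],0,-1],
    [[0.012,0,-0.015],0,-1],
    [[0.025,0.003,-0.025],0,-1],
    [[0.045,0.006,-0.03],0,-1],
    [[0.065,0.008,-0.03],0,-1],
    [[0.085,0.01,-0.03],0,-1],
    [[0.105,0.012,-0.03],0,-1],
    [[0.125,0.014,-0.03],0,-1],
    [[0.14,0.016,-0.03],0,-1],
  ],
)

```text
clock: 22.58
tool_pos: [502.4, 322.1, 178.3]
orientation: [0.732, 0.681, -0.0, -0.0]
contact_force: [0.1, 0.2, -1.5]
gripper_width: 10.7
```

drive_tool(
  deltas=[
    [[0.01,0,0],0,-1],
    [[0.02,0,0],0,-1],
    [[0.03,0,0],0,-1],
    [[0.037,0,0],0,-1],
    [[0.04,0,0.01],0,-1],
    [[0.04,0,0.02],0,-1],
    [[0.04,0,0.03],0,-1],
    [[0.04,0,0.04],0,-1],
    [[0.04,0,0.045],0,-1],
    [[0.04,0,0.05],0,-1],
  ],
)

```text
clock: 23.42
tool_pos: [505.2, 359.7, 127.4]
orientation: [0.732, 0.681, -0.001, -0.0]
contact_force: [0.1, -0.9, -0.1]
gripper_width: 10.5
```

```bash
python3 -c "
from h import *
st(); s=grab('scene');crop(s,(350,120,490,270),4,'c23');d=grab('wrist','w23')"
```

```text
t 23.42 pos [505.2 359.7 127.4] F [ 0.1 -0.9 -0.1] w 10.5 q [ 0.6   0.58  1.71 -0.    0.85  0.67]
tool x yaw deg 85.84 [ 7.323e-01  6.810e-01 -9.000e-04 -1.000e-04]
```

View pics/c23.png

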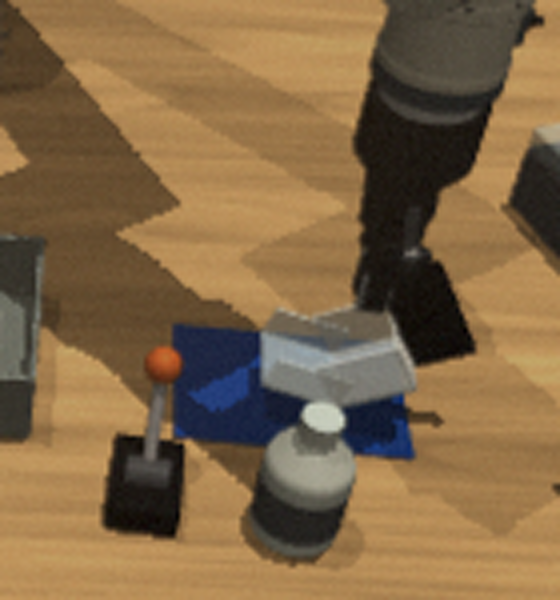

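View pics/w23.png

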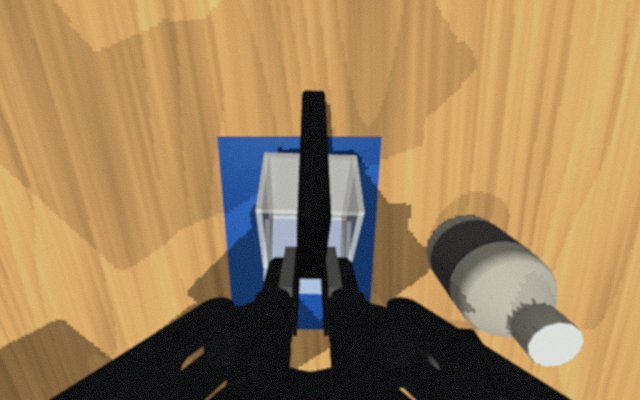

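drive_tool(
  deltas=[
    [[0,0,0.004],0,-1],
    [[0,0,0.008],0,-1],
    [[0.001,0,0.011],0,-1],
    [[0.004,0,0.013],0,-1],
    [[0.007,0,0.015],0,-1],
    [[0.01,0,0.017],0,-1],
    [[0.013,0,0.019],0,-1],
    [[0.015,0,0.021],0,-1],
    [[0.017,0,0.023],0,-1],
    [[0.018,0,0.024],0,-1],
  ],
)

```text
clock: 24.35
tool_pos: [508.7, 381.6, 108.3]
orientation: [0.732, 0.681, 0.004, -0.0]
contact_force: [-4.0, 4.0, 23.1]
gripper_width: 10.4
```

```bash
python3 -c "
from h import *
st(); s=grab('scene');crop(s,(350,120,490,270),4,'c24')"
```

```text
t 24.35 pos [508.7 381.6 108.3] F [-4.   4.  23.1] w 10.4 q [0.62 0.62 1.69 0.   0.82 0.69]
tool x yaw deg 85.88 [ 7.320e-01  6.813e-01  3.500e-03 -2.000e-04]
```

View pics/c24.png

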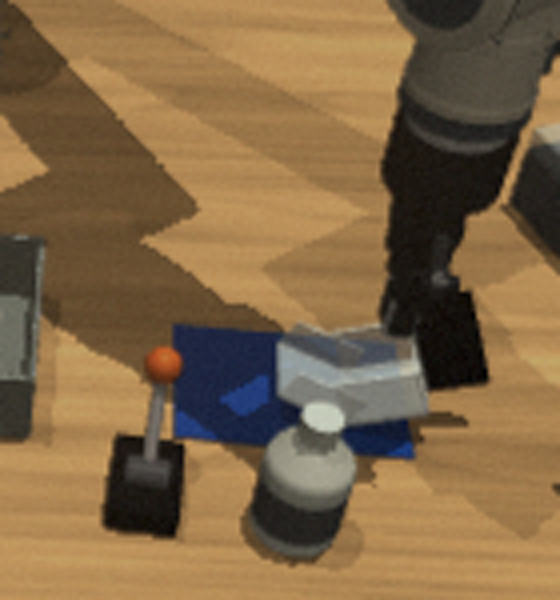

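drive_tool(
  deltas=[
    [[0,0,-0.008],0,-1],
    [[-0.01,0,-0.012],0,-1],
    [[-0.02,0,-0.012],0,-1],
    [[-0.03,0,-0.012],0,-1],
    [[-0.035,0,-0.008],0,-1],
    [[-0.036,0,-0.004],0,-1],
    [[-0.036,0,0],0,-1],
    [[-0.036,0,0.003],0,-1],
    [[-0.036,0,0.005],0,-1],
    [[-0.036,0,0.007],0,-1],
  ],
)

```text
clock: 25.23
tool_pos: [508.2, 347.1, 103.1]
orientation: [0.732, 0.681, 0.007, -0.0]
contact_force: [-7.6, 11.4, 40.0]
gripper_width: 10.4
```

```bash
python3 -c "
from h import *
st(); s=grab('scene');crop(s,(350,120,490,270),4,'c25')"
```

```text
t 25.23 pos [508.2 347.1 103.1] F [-7.6 11.4 40. ] w 10.4 q [0.58 0.61 1.74 0.   0.78 0.65]
tool x yaw deg 85.81 [ 7.325e-01  6.808e-01  6.800e-03 -2.000e-04]
```

View pics/c25.png

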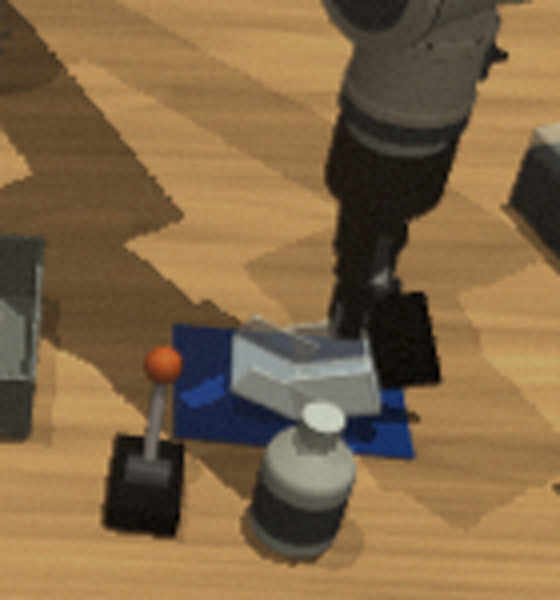

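drive_tool(
  deltas=[
    [[0,0,-0.003],0,-1],
    [[0,0,-0.005],0,-1],
    [[0,0,-0.005],0,-0.7],
    [[0,0,-0.005],0,-0.5],
    [[0,0,-0.005],0,-0.3],
    [[0,0,-0.005],0,-0.1],
    [[0,0,-0.005],0,0],
    [[0,0,-0.005],0,0],
    [[0,0,-0.02],0,0],
    [[0,0,-0.05],0,0],
  ],
)

```text
clock: 26.12
tool_pos: [502.1, 341.1, 144.7]
orientation: [0.732, 0.681, -0.004, -0.001]
contact_force: [0.0, 0.1, 0.4]
gripper_width: 42.6
```

drive_tool(
  deltas=[
    [[0,0,-0.03],0,0],
    [[0,0,-0.07],0,0],
    [[0,0,-0.11],0,0],
    [[-0.02,0,-0.15],0,0],
    [[-0.05,0,-0.17],0,0],
    [[-0.08,0,-0.17],0,0],
    [[-0.11,0,-0.17],0,0],
    [[-0.14,0,-0.17],0,0],
    [[-0.17,0,-0.17],0,0],
    [[-0.2,0,-0.17],0,0],
  ],
)

```text
clock: 26.95
tool_pos: [489.4, 141.7, 317.8]
orientation: [0.732, 0.681, 0.0, 0.0]
contact_force: [-0.4, -0.3, 0.1]
gripper_width: 42.7
```

```bash
python3 -c "
from h import *
st(); s=grab('scene','s26');d=grab('wrist','w26')"
```

```text
t 26.95 pos [489.4 141.7 317.8] F [-0.4 -0.3  0.1] w 42.7 q [ 0.26  0.18  1.82 -0.    1.14  0.33]
tool x yaw deg 85.89 [0.732  0.6813 0.     0.    ]
```

View pics/s26.png

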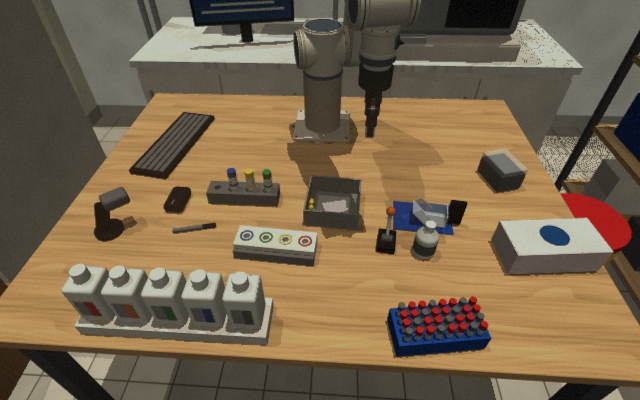

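View pics/w26.png

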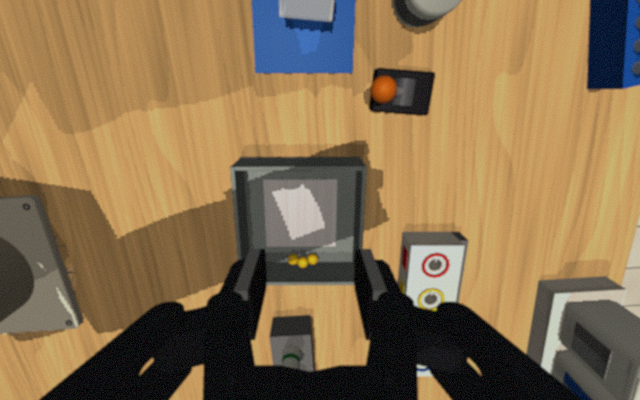

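```bash
python3 -c "
from h import *
s=grab('scene');crop(s,(370,180,480,270),6,'c27');t=grab('top','t27');crop(t,(110,140,330,290),3.6,'c28')"
```

```text
(no output)
```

View pics/c27.png

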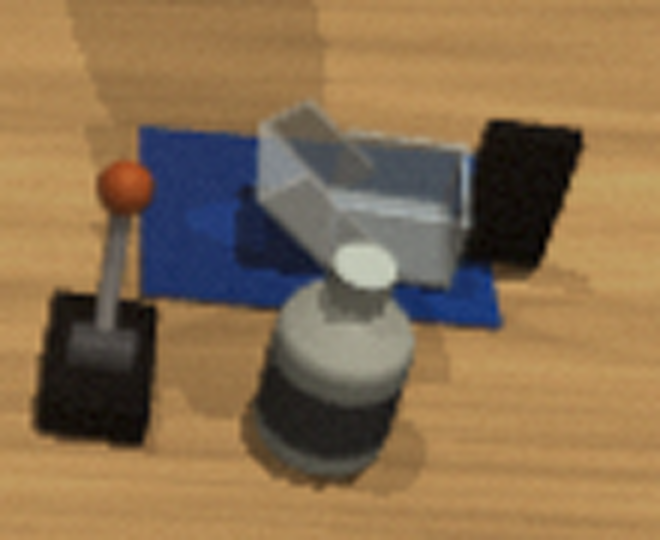

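View pics/c28.png

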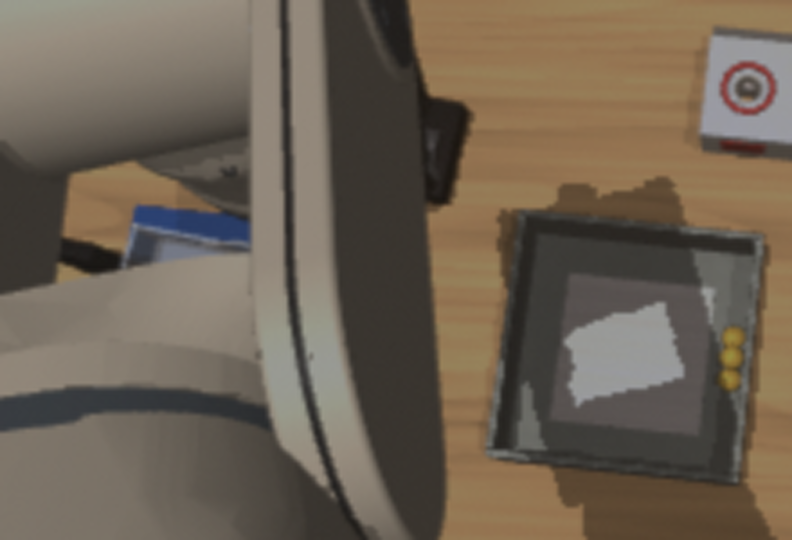

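drive_tool(
  deltas=[
    [[-0.04,0.005,0],0,0.2],
    [[-0.08,0.01,0],0,0.2],
    [[-0.12,0.015,0],0,0.2],
    [[-0.16,0.02,0],0,0.2],
    [[-0.2,0.025,0],0,0.2],
    [[-0.24,0.03,0],0,0.2],
    [[-0.28,0.035,0],0,0.2],
    [[-0.32,0.04,0],0,0.2],
    [[-0.36,0.045,0],0,0.2],
    [[-0.39,0.048,0],0,0.2],
  ],
)

```text
clock: 27.98
tool_pos: [510.6, -251.5, 317.7]
orientation: [0.732, 0.681, 0.0, 0.0]
contact_force: [0.7, 1.2, 0.7]
gripper_width: 50.5
```

drive_tool(
  deltas=[
    [[0,0,0],0,0.2],
    [[0,0,0],0,0.2],
    [[0,0,0],0,0.2],
    [[0,0,0],0,0.2],
    [[0,0,0],0,0.2],
    [[0,0,0],0,0.2],
    [[0,0,0],0,0.2],
    [[0,0,0],0,0.2],
    [[0,0,0],0,0.2],
    [[0,0,0],0,0.2],
  ],
)

```text
clock: 28.82
tool_pos: [509.8, -249.3, 317.9]
orientation: [0.732, 0.681, 0.0, 0.0]
contact_force: [-0.5, -0.2, -0.3]
gripper_width: 51.3
```

```bash
python3 -c "
from h import *
st(); d=grab('wrist','w29')"
```

```text
t 28.82 pos [ 509.8 -249.3  317.9] F [-0.5 -0.2 -0.3] w 51.3 q [-0.48  0.27  1.7   0.    1.17 -0.4 ]
tool x yaw deg 85.88 [7.320e-01 6.813e-01 0.000e+00 1.000e-04]
```

View pics/w29.png

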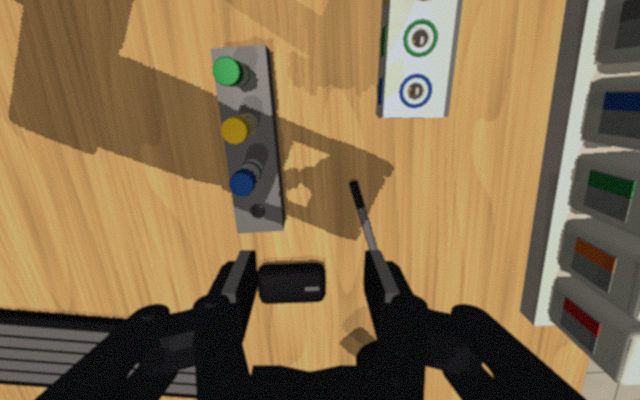

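```bash
python3 - <<'E'
from h import *
d=grab('wrist');t=grab('top')
for n,lo,hi,bw in (("green",(45,80,30),(85,255,255),(200,40,270,240)),("yel",(20,110,80),(34,255,255),(200,40,270,240)),("blue",(100,110,40),(125,255,255),(200,40,270,240))):
    b=blobs(d,lo,hi,bw,40); b2=blobs(t,lo,hi,(355,235,460,270),40)
    print(n,[(x[0],x[1][2:],ray(d,*x[0],115).round(1)) for x in b],[(ray(t,*x[0],115).round(1)) for x in b2], tri([(d,*b[0][0]),(t,*b2[0][0])]).round(1) if b and b2 else '')
def ring(dd,lo,hi,box):
    hsv=cv2.cvtColor(dd["img"],cv2.COLOR_RGB2HSV);m=cv2.inRange(hsv,np.array(lo),np.array(hi));x0,y0,x1,y1=box
    ys,xs=np.nonzero(m[y0:y1,x0:x1]); 
    if len(xs)<6: return None
    e=cv2.fitEllipse(np.stack([xs+x0,ys+y0],1).astype(np.float32).reshape(-1,1,2)); c=e[0]
    return np.round(c,1),np.round(e[1],1),ray(dd,*c,45).round(1)
print('w green',ring(d,(45,60,30),(85,255,255),(400,15,445,58)))
print('w blue',ring(d,(100,60,40),(125,255,255),(395,70,440,112)))
print('t green',ring(t,(45,40,30),(90,255,255),(353,160,371,178)))
print('t blue',ring(t,(100,40,40),(130,255,255),(375,162,394,180)))
print('t yel',ring(t,(18,60,60),(34,255,255),(331,158,349,176)))
crop(t,(300,145,400,190),8,'c30')
E
```

```text
green [([227.3, 71.0], [31, 29, 697], array([ 441.7, -147.5]))] [array([ 438.7, -144.6])] [ 439.6 -146.4  104.7]
yel [([234.6, 129.7], [28, 29, 632], array([ 440.9, -200.1]))] [array([ 438.9, -199.4])] [ 439.5 -200.6  109.2]
blue [([242.5, 182.2], [26, 27, 544], array([ 441.4, -252.4]))] [array([ 438.2, -252.3])] [ 439.2 -254.8  105.5]
w green (array([420.2,  37.6]), array([29.9, 34.5]), array([ 637.8, -123.9]))
w blue (array([415.4,  90.5]), array([28.4, 31.7]), array([ 634.2, -177.9]))
t green (array([361.9, 168.4]), array([13. , 13.7]), array([ 638. , -123.3]))
t blue (array([384.3, 170.8]), array([13.3, 14. ]), array([ 634. , -177.3]))
t yel (array([339.6, 166.2]), array([13.4, 13.7]), array([641.7, -69.5]))
```

View pics/c30.png

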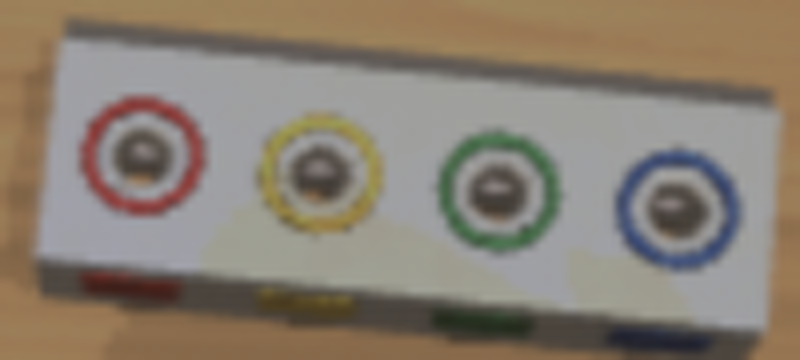

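drive_tool(
  deltas=[
    [[-0.003,-0.03,0],0,0.2],
    [[-0.008,-0.06,0.01],0,0.2],
    [[-0.008,-0.069,0.04],0,0.2],
    [[-0.008,-0.069,0.08],0,0.2],
    [[-0.008,-0.069,0.11],0,0.2],
    [[-0.008,-0.069,0.14],0,0.2],
    [[-0.008,-0.069,0.15],0,0.2],
    [[-0.008,-0.069,0.158],0,0.2],
    [[-0.008,-0.069,0.158],0,0.2],
    [[-0.008,-0.069,0.158],0,0.2],
  ],
)

```text
clock: 29.8
tool_pos: [441.0, -252.8, 160.7]
orientation: [0.732, 0.681, 0.0, 0.001]
contact_force: [0.2, -0.0, -0.2]
gripper_width: 51.6
```

```bash
python3 -c "
from h import *
st(); d=grab('wrist','w31')"
```

```text
t 29.8 pos [ 441.  -252.8  160.7] F [ 0.2 -0.  -0.2] w 51.6 q [-0.54  0.4   1.95 -0.    0.79 -0.47]
tool x yaw deg 85.88 [7.321e-01 6.812e-01 2.000e-04 6.000e-04]
```

View pics/w31.png

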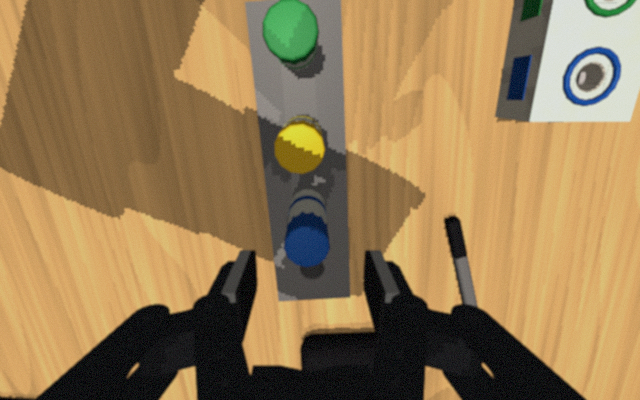

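```bash
python3 -c "
from h import *
d=grab('wrist')
print([ray(d,u,v,115).round(1) for u,v in((307,241),(300,147.5),(291,28))], proj(d,[441,-252.8,115]), ray(d,591,76,45))
b=blobs(d,(100,110,30),(125,255,255),(270,190,340,280),100);print(b)
b=blobs(d,(20,110,60),(34,255,255),(265,110,335,180),100);print(b)
"
```

```text
[array([ 440. , -251.4]), array([ 440.3, -200.2]), array([ 440.6, -146.7])] [309.03122449 243.16691289] [ 634.8672131  -177.78099151]
[([306.0, 239.7], [284, 212, 45, 55, 1904])]
[([298.7, 146.7], [273, 120, 52, 54, 2138])]
```

drive_tool(
  deltas=[
    [[0,-0.001,0.03],0,0.2],
    [[0,-0.001,0.055],0,0.2],
    [[0.0005,-0.001,0.07],0,0.2],
    [[0.0005,-0.001,0.075],0,0.2],
    [[0.0005,-0.001,0.075],0,0.2],
    [[0.0005,-0.001,0.075],0,-0.2],
    [[0.0005,-0.001,0.075],0,-0.6],
    [[0.0005,-0.001,0.075],0,-1],
    [[0.0005,-0.001,0.075],0,-1],
    [[0.0005,-0.001,0.075],0,-1],
  ],
  force=60,
)

```text
clock: 30.73
tool_pos: [440.3, -252.4, 86.3]
orientation: [0.732, 0.681, 0.0, 0.001]
contact_force: [-0.4, 0.8, 6.9]
gripper_width: 24.6
```

drive_tool(
  deltas=[
    [[0,0,0],0,-1],
    [[0,0,0],0,-1],
    [[0,0,-0.005],0,-1],
    [[0,0,-0.015],0,-1],
    [[0,0,-0.03],0,-1],
    [[0,0,-0.05],0,-1],
    [[0,0,-0.065],0,-1],
    [[0,0,-0.075],0,-1],
    [[0,0,-0.08],0,-1],
    [[0,0,-0.08],0,-1],
  ],
)

```text
clock: 31.57
tool_pos: [439.9, -252.2, 166.2]
orientation: [0.732, 0.681, 0.0, 0.001]
contact_force: [-0.4, -0.2, -2.0]
gripper_width: 24.6
```

```bash
python3 -c "
from h import *
st(); d=grab('wrist','w32');s=grab('scene');crop(s,(195,100,335,275),4.2,'c32')"
```

```text
t 31.57 pos [ 439.9 -252.2  166.2] F [-0.4 -0.2 -2. ] w 24.6 q [-0.54  0.38  1.95 -0.    0.8  -0.47]
tool x yaw deg 85.87 [7.321e-01 6.812e-01 4.000e-04 1.200e-03]
```

View pics/w32.png

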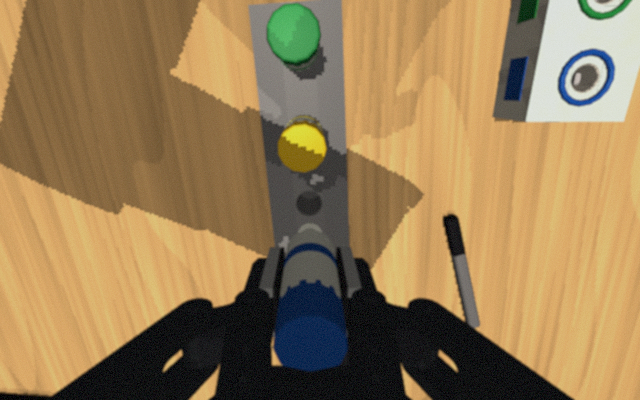

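View pics/c32.png

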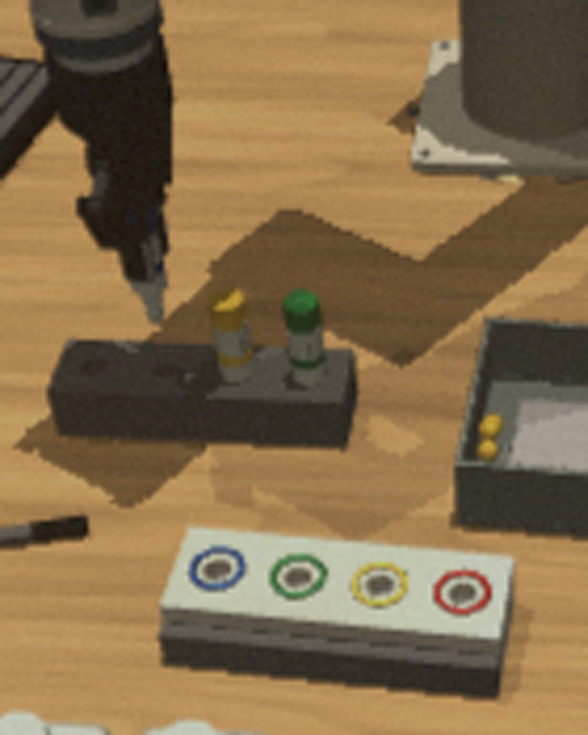

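```bash
python3 -c "
from h import *
d=grab('wrist')
print('hole',ray(d,308,203,45), 'port',ray(d,586.5,77,45))
for z in(190,195): print(ray(d,311,344,z))
b=blobs(d,(100,110,20),(125,255,255),(260,225,360,375),100);print(b)
print(proj(d,[439.9,-252.2,195]))
"
```

```text
hole [ 437.57460249 -253.24424311] port [ 632.02373094 -176.8321458 ]
[ 439.31128475 -255.02510763]
[ 439.61219951 -250.53345227]
[([309.9, 250.8], [283, 243, 55, 23, 311]), ([310.6, 328.3], [273, 280, 76, 93, 5515])]
[312.23827038 348.09000416]
```

drive_tool(
  deltas=[
    [[0.01,0.03,0],0,-1],
    [[0.02,0.06,0],0,-1],
    [[0.035,0.09,0],0,-1],
    [[0.05,0.12,0],0,-1],
    [[0.065,0.15,0],0,-1],
    [[0.08,0.175,0],0,-1],
    [[0.089,0.188,0],0,-1],
    [[0.089,0.188,0],0,-1],
    [[0.089,0.188,0.01],0,-1],
    [[0.089,0.188,0.02],0,-1],
  ],
)

```text
clock: 32.55
tool_pos: [632.3, -176.7, 143.4]
orientation: [0.732, 0.681, -0.0, -0.0]
contact_force: [-0.5, 0.5, -0.7]
gripper_width: 24.8
```

drive_tool(
  deltas=[
    [[0,0,0],0,-1],
    [[0,0,0.004],0,-1],
    [[0,0,0.008],0,-1],
    [[0,0,0.012],0,-1],
    [[0,0,0.015],0,-1],
    [[0,0,0.015],0,-1],
    [[0,0,0.015],0,-1],
    [[0,0,0.015],0,-1],
    [[0,0,0.015],0,-1],
    [[0,0,0.015],0,-1],
  ],
)

```text
clock: 33.38
tool_pos: [633.5, -176.6, 130.1]
orientation: [0.732, 0.681, 0.0, 0.0]
contact_force: [-0.1, -0.7, -0.4]
gripper_width: 24.6
```

```bash
python3 -c "
from h import *
st(); d=grab('wrist','w33');s=grab('scene');crop(s,(195,150,325,275),5.5,'c33');t=grab('top');crop(t,(290,120,410,200),6,'c34')"
```

```text
t 33.38 pos [ 633.5 -176.6  130.1] F [-0.1 -0.7 -0.4] w 24.6 q [-0.29  0.62  1.63 -0.    0.89 -0.22]
tool x yaw deg 85.88 [7.321e-01 6.812e-01 1.000e-04 2.000e-04]
```

View pics/w33.png

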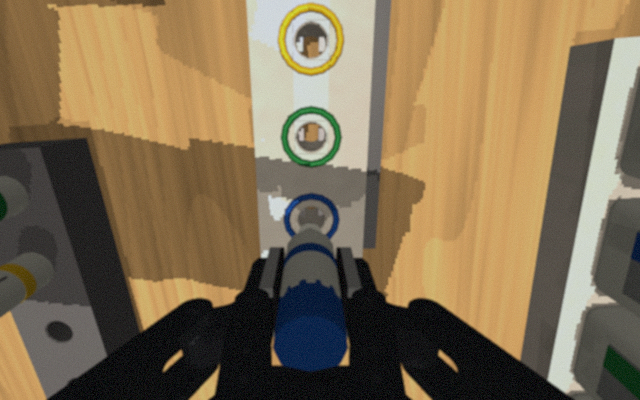

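View pics/c33.png

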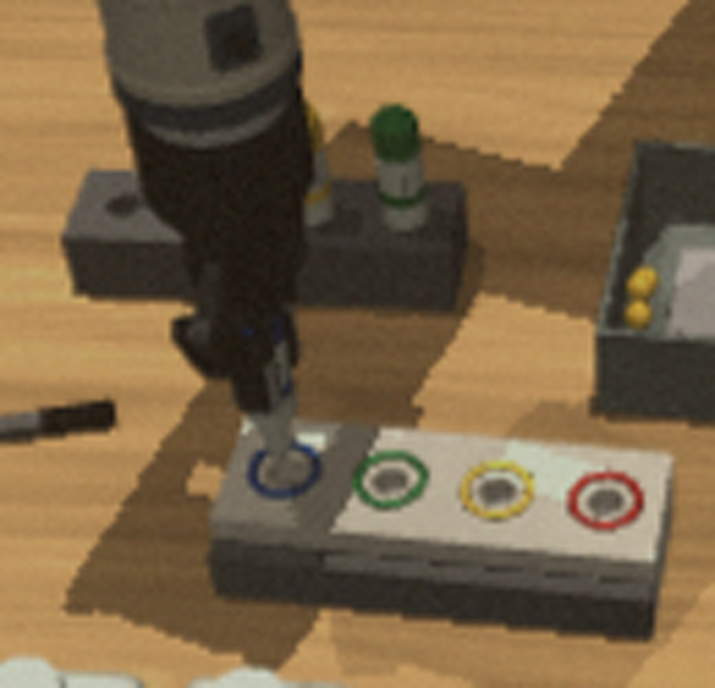

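View pics/c34.png

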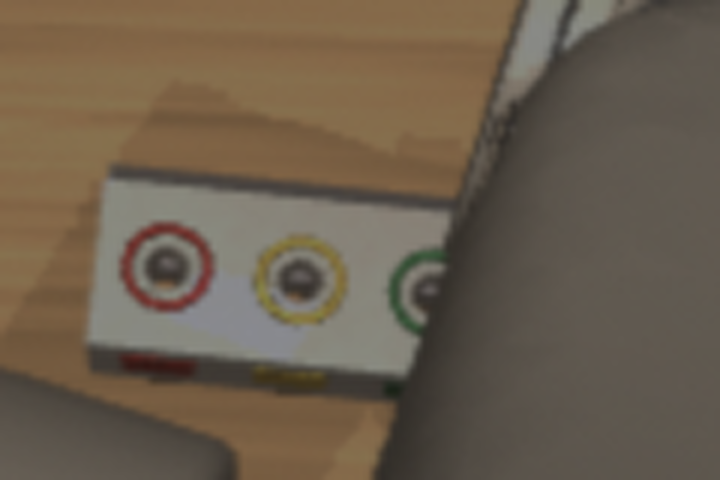

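```bash
cat >> h.py <<'E'
def ring(dd,lo,hi,box,z=45):
    hsv=cv2.cvtColor(dd["img"],cv2.COLOR_RGB2HSV);m=cv2.inRange(hsv,np.array(lo),np.array(hi));x0,y0,x1,y1=box
    ys,xs=np.nonzero(m[y0:y1,x0:x1])
    if len(xs)<6: return None
    e=cv2.fitEllipse(cv2.convexHull(np.stack([xs+x0,ys+y0],1).astype(np.float32).reshape(-1,1,2))); c=e[0]
    return np.round(c,1),np.round(e[1],1),ray(dd,*c,z).round(1)
E
python3 -c "
from h import *
d=grab('wrist')
print(ring(d,(45,60,30),(85,255,255),(270,90,350,180)));print(ring(d,(18,90,60),(34,255,255),(270,0,350,80)))
print(ring(d,(100,90,30),(125,255,255),(270,185,350,240)))
p=ctrl.read_state()['tool_pos'];print(proj(d,[p[0],p[1],p[2]-75]),proj(d,[p[0],p[1],45]))
crop(d,(260,180,360,260),7,'c35')
"
```

```text
(array([310.9, 136.8]), array([59.2, 60.1]), array([ 637.8, -123.9]))
(array([310.8,  38.6]), array([65.6, 72. ]), array([641.5, -69.8]))
(array([311.2, 219. ]), array([50.3, 53.7]), array([ 634.2, -177.6]))
[309.74484389 223.32995635] [309.74780961 217.58584231]
```

View pics/c35.png

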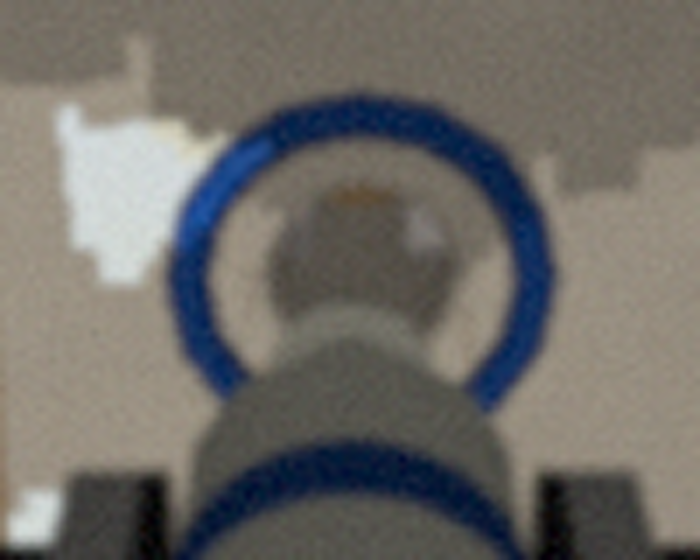

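drive_tool(
  deltas=[
    [[-0.0005,0.0007,0.003],0,-1],
    [[-0.0005,0.0007,0.006],0,-1],
    [[-0.0005,0.0007,0.009],0,-1],
    [[-0.0005,0.0007,0.012],0,-1],
    [[-0.0005,0.0007,0.015],0,-1],
    [[-0.0005,0.0007,0.018],0,-1],
    [[-0.0005,0.0007,0.021],0,-1],
    [[-0.0005,0.0007,0.023],0,-1],
    [[-0.0005,0.0007,0.025],0,-1],
    [[-0.0005,0.0007,0.025],0,-1],
  ],
)

```text
clock: 34.42
tool_pos: [633.8, -177.1, 104.3]
orientation: [0.732, 0.681, -0.0, -0.0]
contact_force: [1.5, 1.1, -0.0]
gripper_width: 25.0
```

```bash
python3 -c "
from h import *
st(); d=grab('wrist');crop(d,(220,150,400,390),3.2,'c36');print(ctrl.read_state()['moment'])"
```

```text
t 34.42 pos [ 633.8 -177.1  104.3] F [ 1.5  1.1 -0. ] w 25.0 q [-0.29  0.66  1.63  0.    0.85 -0.22]
tool x yaw deg 85.87 [ 7.321e-01  6.812e-01 -1.000e-04 -2.000e-04]
[ 0.07843537 -0.06881912 -0.00536168]
```

View pics/c36.png

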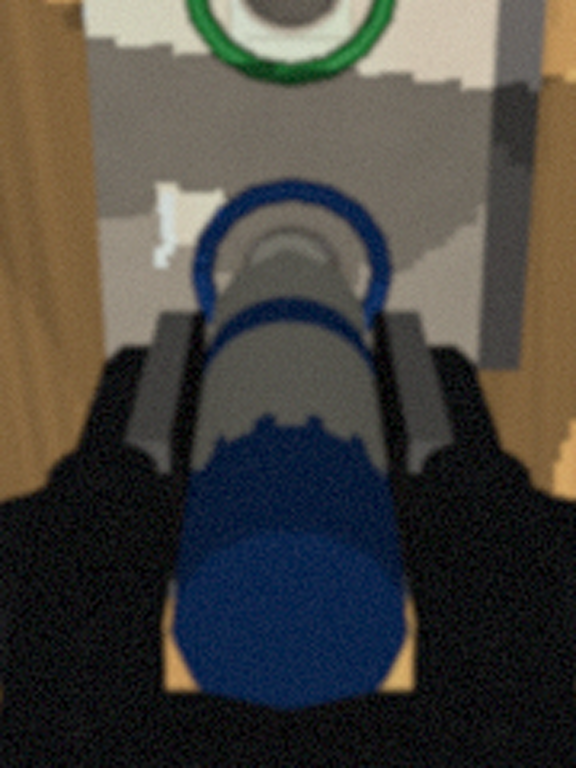

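drive_tool(
  deltas=[
    [[-0.0003,0.0003,0.003],0,-1],
    [[-0.0005,0.0005,0.006],0,-1],
    [[-0.0005,0.0005,0.009],0,-1],
    [[-0.0005,0.0005,0.012],0,-1],
    [[-0.0005,0.0005,0.015],0,-1],
    [[-0.0005,0.0005,0.017],0,-1],
    [[-0.0005,0.0005,0.019],0,-1],
    [[-0.0005,0.0005,0.02],0,-1],
    [[-0.0005,0.0005,0.021],0,-1],
    [[-0.0005,0.0005,0.021],0,-1],
  ],
)

```text
clock: 35.3
tool_pos: [634.7, -177.2, 86.3]
orientation: [0.732, 0.681, 0.0, -0.0]
contact_force: [-7.5, 5.9, 22.8]
gripper_width: 24.5
```

```bash
python3 -c "
from h import *
st(); d=grab('wrist');crop(d,(220,150,400,390),3.2,'c37');s=grab('scene');crop(s,(195,150,325,275),5.5,'c38')"
```

```text
t 35.3 pos [ 634.7 -177.2   86.3] F [-7.5  5.9 22.8] w 24.5 q [-0.29  0.68  1.63  0.    0.82 -0.22]
tool x yaw deg 85.87 [ 7.321e-01  6.812e-01  3.000e-04 -1.000e-04]
```

View pics/c38.png

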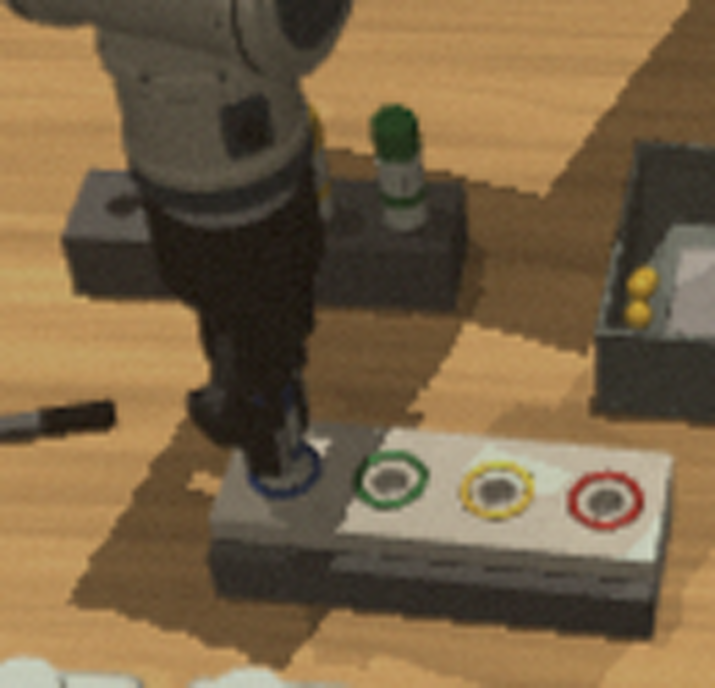

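drive_tool(
  deltas=[
    [[0,0,-0.002],0,-1],
    [[0,0,-0.004],0,-1],
    [[0,0,-0.006],0,-1],
    [[0,0,-0.008],0,-1],
    [[0,0,-0.009],0,-1],
    [[0,0,-0.01],0,-1],
    [[0,0,-0.01],0,-1],
    [[0,0,-0.01],0,-1],
    [[0,0,-0.01],0,-1],
    [[0,0,-0.01],0,-1],
  ],
)

```text
clock: 36.23
tool_pos: [633.7, -177.0, 89.7]
orientation: [0.732, 0.681, -0.0, -0.001]
contact_force: [8.9, 2.1, -26.5]
gripper_width: 24.5
```

drive_tool(
  deltas=[
    [[0,0,0.004],0,-1],
    [[0,0,0.008],0,-1],
    [[0,0,0.01],0,-1],
    [[0,0,0.01],0,-1],
    [[0,0,0.01],0,-0.5],
    [[0,0,0.007],0,0],
    [[0,0,0.007],0,0.2],
    [[0,0,0.007],0,0.2],
    [[0,0,-0.01],0,0.2],
    [[0,0,-0.04],0,0.2],
  ],
)

```text
clock: 37.07
tool_pos: [631.9, -177.4, 130.4]
orientation: [0.732, 0.681, -0.002, -0.003]
contact_force: [-0.3, 0.1, 0.4]
gripper_width: 51.2
```

drive_tool(
  deltas=[
    [[0,0,-0.03],0,0.2],
    [[0,0,-0.06],0,0.2],
    [[0,-0.03,-0.08],0,0.2],
    [[0,-0.07,-0.08],0,0.2],
    [[-0.005,-0.11,-0.08],0,0.2],
    [[-0.01,-0.15,-0.08],0,0.2],
    [[-0.03,-0.19,-0.08],0,0.2],
    [[-0.037,-0.192,-0.08],0,0.2],
    [[-0.037,-0.192,-0.08],0,0.2],
    [[-0.037,-0.192,-0.08],0,0.2],
  ],
)

```text
clock: 37.9
tool_pos: [440.7, -201.6, 214.1]
orientation: [0.733, 0.681, 0.0, 0.001]
contact_force: [0.3, -0.2, 0.2]
gripper_width: 51.1
```

```bash
python3 -c "
from h import *
st(); d=grab('wrist','w39');s=grab('scene');crop(s,(195,150,325,275),5.5,'c39')
b=blobs(d,(20,110,60),(34,255,255),(200,100,420,300),200);print([(x,ray(d,*x[0],115)) for x in b])
p=ctrl.read_state()['tool_pos'];print(proj(d,[p[0],p[1],115]))"
```

```text
t 37.9 pos [ 440.7 -201.6  214.1] F [ 0.3 -0.2  0.2] w 51.1 q [-0.45  0.28  1.97 -0.    0.89 -0.38]
tool x yaw deg 85.77 [7.327e-01 6.805e-01 2.000e-04 7.000e-04]
[(([307.8, 204.9], [290, 184, 37, 42, 1203]), array([ 439.73648435, -197.64532626]))]
[310.75891427 209.31651234]
```

View pics/c39.png

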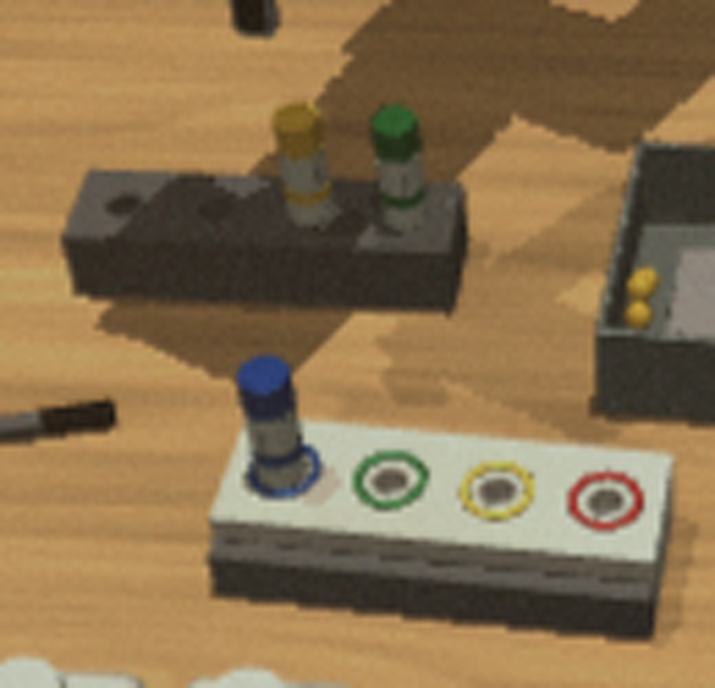

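View pics/w39.png

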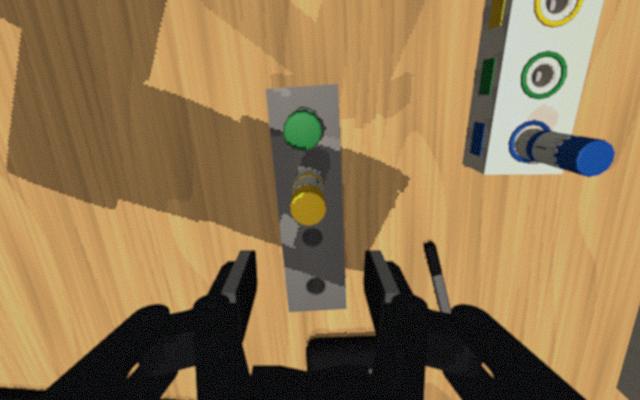

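drive_tool(
  deltas=[
    [[0.0025,-0.001,0.035],0,0.2],
    [[0.0025,-0.001,0.07],0,0.2],
    [[0.0025,-0.001,0.1],0,0.2],
    [[0.0025,-0.001,0.12],0,0.2],
    [[0.0025,-0.001,0.128],0,0.2],
    [[0.0025,-0.001,0.128],0,0.2],
    [[0.0025,-0.001,0.128],0,-0.2],
    [[0.0025,-0.001,0.128],0,-0.6],
    [[0.0025,-0.001,0.128],0,-1],
    [[0.0025,-0.001,0.128],0,-1],
  ],
  force=60,
)

```text
clock: 38.83
tool_pos: [440.3, -198.6, 87.1]
orientation: [0.732, 0.681, 0.001, 0.001]
contact_force: [-0.0, 0.5, 2.5]
gripper_width: 24.9
```

drive_tool(
  deltas=[
    [[0,0,0],0,-1],
    [[0,0,0],0,-1],
    [[0,0,-0.005],0,-1],
    [[0,0,-0.015],0,-1],
    [[0,0,-0.03],0,-1],
    [[0,0,-0.05],0,-1],
    [[0,0,-0.07],0,-1],
    [[0,0,-0.09],0,-1],
    [[0,0,-0.1],0,-1],
    [[0,0,-0.1],0,-1],
  ],
)

```text
clock: 39.67
tool_pos: [440.6, -198.8, 188.4]
orientation: [0.732, 0.681, 0.001, 0.002]
contact_force: [0.3, 0.5, -1.5]
gripper_width: 24.8
```

```bash
python3 -c "
from h import *
st(); d=grab('wrist','w40')"
```

```text
t 39.67 pos [ 440.6 -198.8  188.4] F [ 0.3  0.5 -1.5] w 24.8 q [-0.45  0.32  1.99 -0.    0.83 -0.38]
tool x yaw deg 85.87 [0.7321 0.6812 0.0009 0.0023]
```

View pics/w40.png

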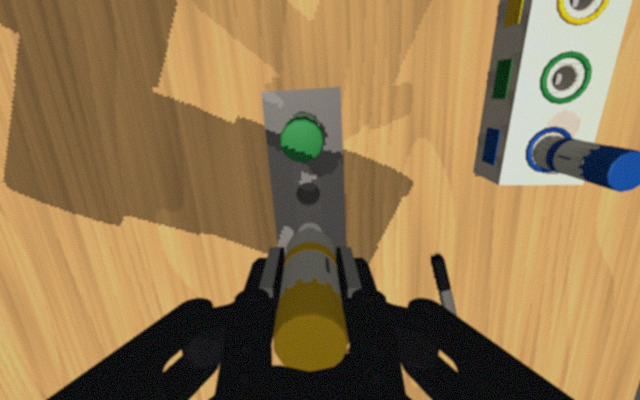

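drive_tool(
  deltas=[
    [[0,0.03,-0.005],0,-1],
    [[0,0.065,-0.005],0,-1],
    [[0.015,0.095,-0.005],0,-1],
    [[0.04,0.12,-0.005],0,-1],
    [[0.07,0.14,-0.005],0,-1],
    [[0.1,0.16,0],0,-1],
    [[0.125,0.18,0],0,-1],
    [[0.1435,0.191,0],0,-1],
    [[0.1435,0.191,0.02],0,-1],
    [[0.1435,0.191,0.035],0,-1],
  ],
)

```text
clock: 40.55
tool_pos: [640.5, -67.2, 148.7]
orientation: [0.731, 0.682, -0.0, -0.0]
contact_force: [-0.7, 0.0, -1.5]
gripper_width: 24.9
```

drive_tool(
  deltas=[
    [[0,0,0.008],0,-1],
    [[0,0,0.015],0,-1],
    [[0,0,0.02],0,-1],
    [[0,0,0.023],0,-1],
    [[0,0,0.023],0,-1],
    [[0,0,0.023],0,-1],
    [[0,0,0.023],0,-1],
    [[0,0,0.023],0,-1],
    [[0,0,0.023],0,-1],
    [[0,0,0.023],0,-1],
  ],
)

```text
clock: 41.38
tool_pos: [640.4, -68.9, 128.2]
orientation: [0.732, 0.681, 0.0, 0.0]
contact_force: [-0.5, -0.2, -0.4]
gripper_width: 25.0
```

```bash
python3 -c "
from h import *
st(); d=grab('wrist');crop(d,(220,80,400,280),3.5,'c41')
print(ring(d,(18,90,60),(34,255,255),(270,185,350,240)), ring(d,(170,90,60),(180,255,255),(270,80,350,180)))
p=ctrl.read_state()['tool_pos'];print(proj(d,[p[0],p[1],45]))"
```

```text
t 41.38 pos [640.4 -68.9 128.2] F [-0.5 -0.2 -0.4] w 25.0 q [-0.13  0.61  1.66  0.    0.87 -0.05]
tool x yaw deg 85.87 [7.321e-01 6.812e-01 2.000e-04 3.000e-04]
(array([311.6, 219.8]), array([52.4, 55.9]), array([641.6, -69.8])) (array([309. , 135.2]), array([53.3, 55.5]), array([643.8, -14.9]))
[309.63339096 218.5331068 ]
```

View pics/c41.png

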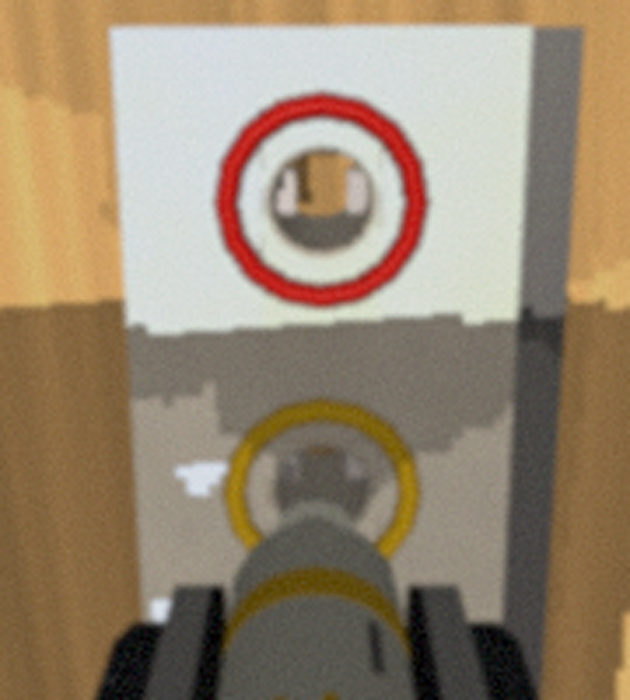

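drive_tool(
  deltas=[
    [[-0.0003,0.001,0.003],0,-1],
    [[-0.0003,0.001,0.006],0,-1],
    [[-0.0003,0.001,0.009],0,-1],
    [[-0.0003,0.001,0.012],0,-1],
    [[-0.0003,0.001,0.015],0,-1],
    [[-0.0003,0.001,0.018],0,-1],
    [[-0.0003,0.001,0.021],0,-1],
    [[-0.0003,0.001,0.023],0,-1],
    [[-0.0003,0.001,0.024],0,-1],
    [[-0.0003,0.001,0.024],0,-1],
  ],
)

```text
clock: 42.27
tool_pos: [641.1, -69.2, 103.5]
orientation: [0.732, 0.681, -0.0, -0.0]
contact_force: [-0.2, 0.7, 0.4]
gripper_width: 24.7
```

drive_tool(
  deltas=[
    [[0,0,0.003],0,-1],
    [[0,0,0.006],0,-1],
    [[0,0,0.009],0,-1],
    [[0,0,0.012],0,-1],
    [[0,0,0.015],0,-1],
    [[0,0,0.017],0,-1],
    [[0,0,0.019],0,-1],
    [[0,0,0.02],0,-1],
    [[0,0,0.021],0,-1],
    [[0,0,0.021],0,-1],
  ],
)

```text
clock: 43.1
tool_pos: [641.7, -69.2, 86.9]
orientation: [0.732, 0.681, 0.0, 0.0]
contact_force: [-12.7, 1.5, 35.6]
gripper_width: 24.9
```

drive_tool(
  deltas=[
    [[0,0,-0.002],0,-1],
    [[0,0,-0.004],0,-1],
    [[0,0,-0.006],0,-1],
    [[0,0,-0.008],0,-1],
    [[0,0,-0.009],0,-1],
    [[0,0,-0.01],0,-1],
    [[0,0,-0.01],0,-1],
    [[0,0,-0.01],0,-1],
    [[0,0,-0.01],0,-1],
    [[0,0,-0.01],0,-1],
  ],
)

```text
clock: 43.93
tool_pos: [641.0, -69.0, 90.1]
orientation: [0.732, 0.681, -0.0, -0.0]
contact_force: [6.1, 1.2, -19.5]
gripper_width: 24.7
```

drive_tool(
  deltas=[
    [[0,0,0.004],0,-1],
    [[0,0,0.008],0,-1],
    [[0,0,0.009],0,-1],
    [[0,0,0.009],0,-1],
    [[0,0,0.009],0,-0.5],
    [[0,0,0.006],0,0],
    [[0,0,0.006],0,0.2],
    [[0,0,0.006],0,0.2],
    [[0,0,-0.01],0,0.2],
    [[0,0,-0.04],0,0.2],
  ],
)

```text
clock: 44.77
tool_pos: [638.3, -68.9, 129.2]
orientation: [0.732, 0.681, -0.003, -0.003]
contact_force: [-0.4, 0.1, -0.2]
gripper_width: 51.5
```

drive_tool(
  deltas=[
    [[0,0,-0.03],0,0.2],
    [[0,0,-0.06],0,0.2],
    [[0,-0.03,-0.08],0,0.2],
    [[-0.01,-0.07,-0.08],0,0.2],
    [[-0.03,-0.11,-0.08],0,0.2],
    [[-0.05,-0.15,-0.08],0,0.2],
    [[-0.07,-0.19,-0.08],0,0.2],
    [[-0.09,-0.196,-0.08],0,0.2],
    [[-0.09,-0.196,-0.08],0,0.2],
    [[-0.09,-0.196,-0.08],0,0.2],
  ],
)

```text
clock: 45.6
tool_pos: [438.5, -145.6, 212.8]
orientation: [0.733, 0.68, -0.0, -0.0]
contact_force: [-0.6, 0.8, -0.7]
gripper_width: 51.1
```

```bash
python3 -c "
from h import *
st(); d=grab('wrist','w42');s=grab('scene','s42')
b=blobs(d,(45,80,30),(85,255,255),(200,100,420,300),200);print([(x,ray(d,*x[0],115)) for x in b])
p=ctrl.read_state()['tool_pos'];print(proj(d,[p[0],p[1],115]))"
```

```text
t 45.6 pos [ 438.5 -145.6  212.8] F [-0.6  0.8 -0.7] w 51.1 q [-0.35  0.25  2.02  0.    0.88 -0.27]
tool x yaw deg 85.72 [ 7.330e-01  6.802e-01 -0.000e+00 -1.000e-04]
[(([311.7, 207.9], [294, 187, 36, 42, 1146]), array([ 439.98789491, -143.53758944]))]
[311.80819855 209.68885682]
```

View pics/w42.png

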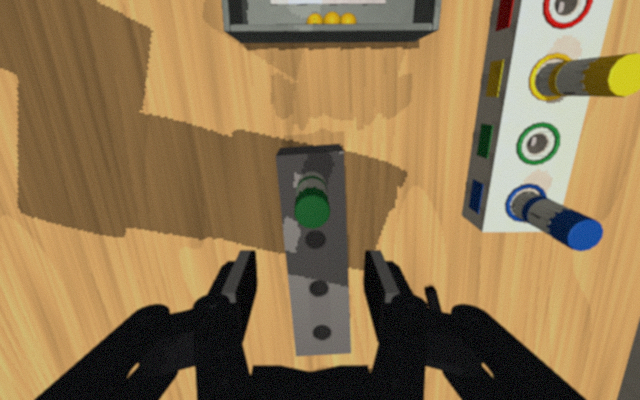

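View pics/s42.png

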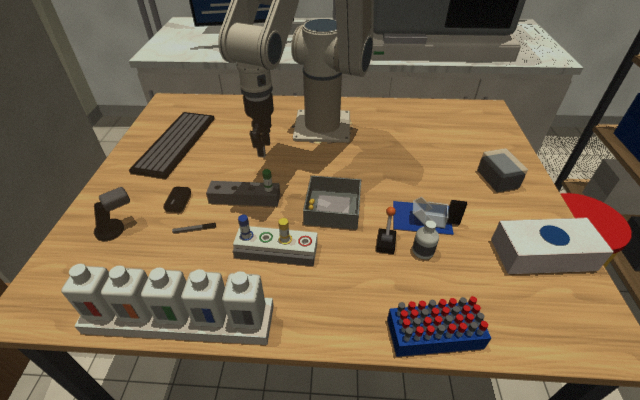

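drive_tool(
  deltas=[
    [[0.0008,0.001,0.035],0,0.2],
    [[0.0008,0.001,0.07],0,0.2],
    [[0.0008,0.001,0.1],0,0.2],
    [[0.0008,0.001,0.12],0,0.2],
    [[0.0008,0.001,0.127],0,0.2],
    [[0.0008,0.001,0.127],0,0.2],
    [[0.0008,0.001,0.127],0,-0.2],
    [[0.0008,0.001,0.127],0,-0.6],
    [[0.0008,0.001,0.127],0,-1],
    [[0.0008,0.001,0.127],0,-1],
  ],
  force=60,
)

```text
clock: 46.53
tool_pos: [441.3, -144.4, 87.0]
orientation: [0.732, 0.681, 0.001, 0.001]
contact_force: [0.7, -0.5, 3.9]
gripper_width: 24.7
```

drive_tool(
  deltas=[
    [[0,0,0],0,-1],
    [[0,0,0],0,-1],
    [[0,0,-0.005],0,-1],
    [[0,0,-0.015],0,-1],
    [[0,0,-0.03],0,-1],
    [[0,0,-0.05],0,-1],
    [[0,0,-0.07],0,-1],
    [[0,0,-0.09],0,-1],
    [[0,0,-0.115],0,-1],
    [[0,0,-0.12],0,-1],
  ],
)

```text
clock: 47.37
tool_pos: [441.9, -144.8, 209.9]
orientation: [0.732, 0.681, 0.001, 0.003]
contact_force: [1.1, 0.1, -0.6]
gripper_width: 24.7
```

```bash
python3 -c "
from h import *
st(); d=grab('wrist');crop(d,(200,100,420,400),2,'c43')"
```

```text
t 47.37 pos [ 441.9 -144.8  209.9] F [ 1.1  0.1 -0.6] w 24.7 q [-0.34  0.25  2.02 -0.    0.87 -0.27]
tool x yaw deg 85.87 [0.7321 0.6812 0.0014 0.0027]
```

View pics/c43.png

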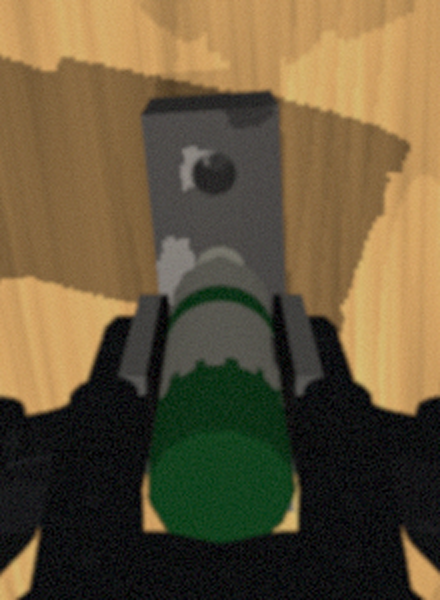

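drive_tool(
  deltas=[
    [[0.005,0.03,0],0,-1],
    [[0.01,0.065,0],0,-1],
    [[0.02,0.1,0],0,-1],
    [[0.025,0.13,0],0,-1],
    [[0.03,0.16,0],0,-1],
    [[0.035,0.185,0],0,-1],
    [[0.035,0.194,0],0,-1],
    [[0.035,0.194,0.01],0,-1],
    [[0.035,0.194,0.03],0,-1],
    [[0.035,0.194,0.05],0,-1],
  ],
)

```text
clock: 48.25
tool_pos: [634.6, -123.3, 154.5]
orientation: [0.732, 0.681, -0.0, -0.0]
contact_force: [0.3, 0.2, -0.3]
gripper_width: 24.6
```

drive_tool(
  deltas=[
    [[0,0,0.008],0,-1],
    [[0,0,0.016],0,-1],
    [[0,0,0.024],0,-1],
    [[0,0,0.03],0,-1],
    [[0,0,0.03],0,-1],
    [[0,0,0.03],0,-1],
    [[0,0,0.03],0,-1],
    [[0,0,0.03],0,-1],
    [[0,0,0.03],0,-1],
    [[0,0,0.03],0,-1],
  ],
)

```text
clock: 49.08
tool_pos: [636.5, -123.2, 126.3]
orientation: [0.732, 0.681, 0.0, 0.0]
contact_force: [-0.5, -0.3, -0.0]
gripper_width: 24.4
```

```bash
python3 -c "
from h import *
st(); d=grab('wrist');crop(d,(220,80,400,280),3.5,'c44')
print(ring(d,(45,60,30),(85,255,255),(270,185,350,238)))
p=ctrl.read_state()['tool_pos'];print(proj(d,[p[0],p[1],45]))"
```

```text
t 49.08 pos [ 636.5 -123.2  126.3] F [-0.5 -0.3 -0. ] w 24.4 q [-0.21  0.62  1.65 -0.    0.88 -0.14]
tool x yaw deg 85.88 [7.321e-01 6.812e-01 2.000e-04 3.000e-04]
(array([311.8, 219.7]), array([50.4, 55.8]), array([ 637.9, -123.3]))
[309.58138292 219.62769439]
```

View pics/c44.png

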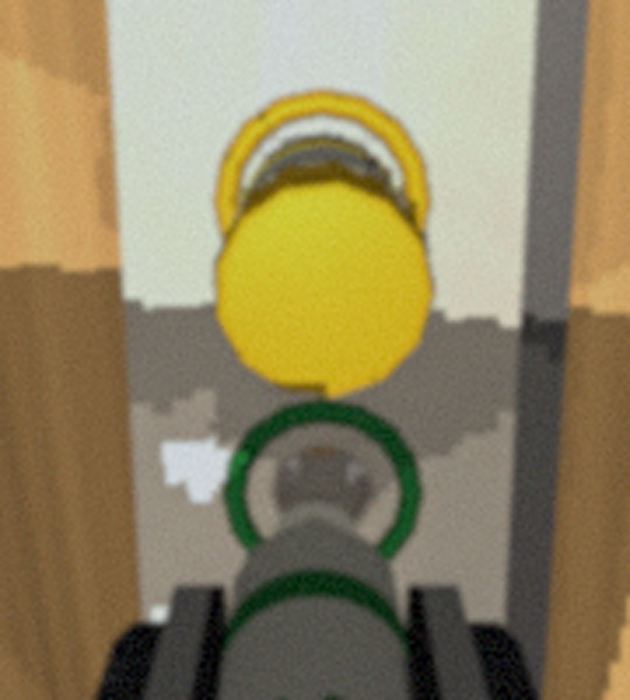

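Same appearance as before; shift +1.2 in x and insert.

drive_tool(
  deltas=[
    [[-0.0003,0.0012,0.003],0,-1],
    [[-0.0003,0.0012,0.006],0,-1],
    [[-0.0003,0.0012,0.009],0,-1],
    [[-0.0003,0.0012,0.012],0,-1],
    [[-0.0003,0.0012,0.015],0,-1],
    [[-0.0003,0.0012,0.018],0,-1],
    [[-0.0003,0.0012,0.02],0,-1],
    [[-0.0003,0.0012,0.022],0,-1],
    [[-0.0003,0.0012,0.022],0,-1],
    [[-0.0003,0.0012,0.022],0,-1],
  ],
)

```text
clock: 49.97
tool_pos: [637.5, -123.4, 103.5]
orientation: [0.732, 0.681, 0.0, -0.0]
contact_force: [0.1, 2.8, -2.4]
gripper_width: 24.6
```

drive_tool(
  deltas=[
    [[0,0,0.003],0,-1],
    [[0,0,0.006],0,-1],
    [[0,0,0.009],0,-1],
    [[0,0,0.012],0,-1],
    [[0,0,0.015],0,-1],
    [[0,0,0.017],0,-1],
    [[0,0,0.019],0,-1],
    [[0,0,0.02],0,-1],
    [[0,0,0.021],0,-1],
    [[0,0,0.021],0,-1],
  ],
)

```text
clock: 50.8
tool_pos: [638.0, -123.1, 86.9]
orientation: [0.732, 0.681, 0.001, 0.0]
contact_force: [-10.5, 6.3, 34.9]
gripper_width: 24.8
```

drive_tool(
  deltas=[
    [[0,0,-0.002],0,-1],
    [[0,0,-0.004],0,-1],
    [[0,0,-0.006],0,-1],
    [[0,0,-0.008],0,-1],
    [[0,0,-0.009],0,-1],
    [[0,0,-0.01],0,-1],
    [[0,0,-0.01],0,-1],
    [[0,0,-0.01],0,-1],
    [[0,0,-0.01],0,-1],
    [[0,0,-0.01],0,-1],
  ],
)

```text
clock: 51.63
tool_pos: [637.3, -123.0, 90.1]
orientation: [0.732, 0.681, 0.0, -0.001]
contact_force: [6.6, 4.3, -18.1]
gripper_width: 24.7
```

drive_tool(
  deltas=[
    [[0,0,0.004],0,-1],
    [[0,0,0.008],0,-1],
    [[0,0,0.009],0,-1],
    [[0,0,0.009],0,-1],
    [[0,0,0.009],0,-0.5],
    [[0,0,0.006],0,0],
    [[0,0,0.006],0,0.2],
    [[0,0,0.006],0,0.2],
    [[0,0,-0.01],0,0.2],
    [[0,0,-0.04],0,0.2],
  ],
)

```text
clock: 52.47
tool_pos: [634.5, -123.4, 128.8]
orientation: [0.732, 0.681, -0.003, -0.003]
contact_force: [-0.8, 0.1, 1.2]
gripper_width: 51.2
```

drive_tool(
  deltas=[
    [[0,0,-0.04],0,0.2],
    [[0,0,-0.08],0,0.2],
    [[0,0,-0.12],0,0.2],
    [[0.03,-0.03,-0.15],0,0.2],
    [[0.07,-0.05,-0.18],0,0.2],
    [[0.11,-0.07,-0.18],0,0.2],
    [[0.15,-0.09,-0.18],0,0.2],
    [[0.19,-0.11,-0.18],0,0.2],
    [[0.23,-0.13,-0.18],0,-1],
    [[0.27,-0.15,-0.18],0,-1],
  ],
)

```text
clock: 53.3
tool_pos: [519.4, 125.7, 312.2]
orientation: [0.732, 0.681, -0.0, 0.0]
contact_force: [1.2, 0.0, 0.5]
gripper_width: 28.0
```

drive_tool(
  deltas=[
    [[0.04,0,0],0,-1],
    [[0.08,0,0],0,-1],
    [[0.12,0,0],0,-1],
    [[0.15,0,0],0,-1],
    [[0.15,0,0],0,-1],
    [[0.15,0,0],0,-1],
    [[0.15,0,0],0,-1],
    [[0.15,0,0],0,-1],
    [[0.15,0,0],0,-1],
    [[0.15,0,0],0,-1],
  ],
)

```text
clock: 54.13
tool_pos: [531.4, 273.1, 312.7]
orientation: [0.733, 0.681, -0.0, 0.0]
contact_force: [0.2, -1.2, 1.0]
gripper_width: 0.2
```

```bash
python3 -c "
from h import *
st(); d=grab('wrist','w45');s=grab('scene','s45');crop(s,(195,150,335,275),5,'c45')"
```

```text
t 54.13 pos [531.4 273.1 312.7] F [ 0.2 -1.2  1. ] w 0.2 q [ 0.45  0.32  1.64 -0.    1.18  0.53]
tool x yaw deg 85.78 [ 7.326e-01  6.806e-01 -1.000e-04  1.000e-04]
```

View pics/w45.png

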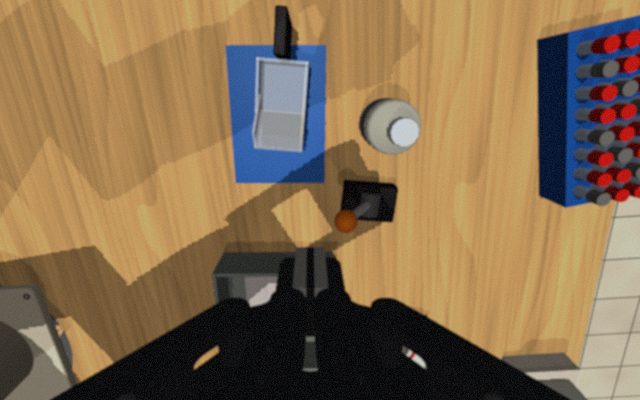

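View pics/c45.png

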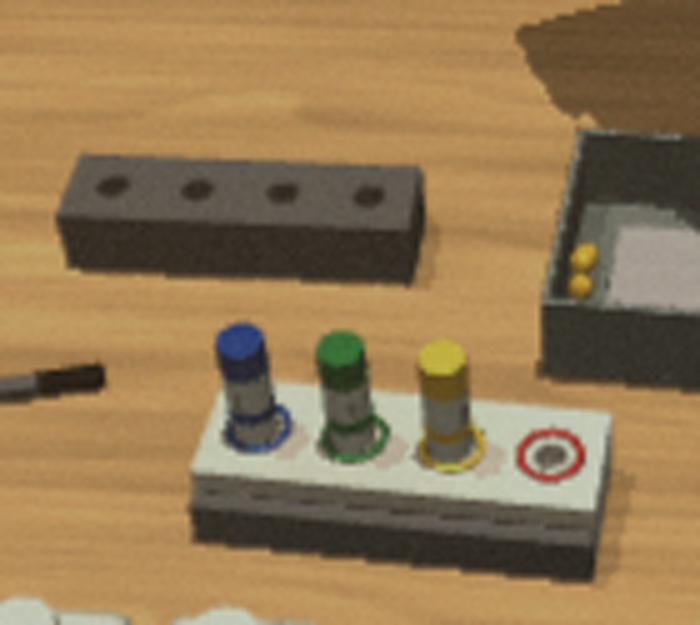

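```bash
python3 -c "
from h import *
d=grab('wrist');crop(d,(220,0,340,190),4,'c46');np.savez('d46.npz',mtx=d['mtx'],R=d['R'],t=d['t'])"
```

```text
(no output)
```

View pics/c46.png

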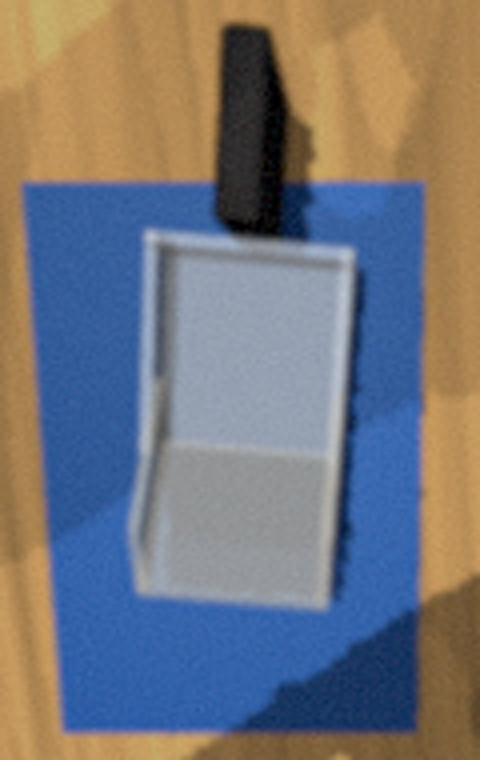

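```bash
python3 -c "
from h import *
d=dict(np.load('d46.npz'))
f=lambda x,y,z: ray(d,220+(x+.5)/4-.5,0+(y+.5)/4-.5,z).round(1)
a=f(246,28,88);b=f(236,218,88);print(a,b,np.linalg.norm(a-b),np.degrees(np.arctan2(*(a-b)[::-1])))
print('floor front',f(165,442,7),f(330,458,7)); print('lip',f(232,600,46));print('backwall',f(150,235,48),f(353,250,48))
print('mat',[f(*p,3) for p in((22,183),(425,183),(416,732),(63,732))])
"
```

```text
[516.2 428.2] [509.8 388.4] 40.31128874149277 80.86481164058979
floor front [474.8 334.7] [525.6 326.2]
lip [494.8 290.4]
backwall [483.2 390.1] [537.3 382.5]
mat [array([440.7, 411.5]), array([560. , 402.8]), array([547.3, 234.6]), array([428.7, 243.2])]
```

drive_tool(
  deltas=[
    [[0.04,-0.006,0],0,-1],
    [[0.08,-0.012,0],0,-1],
    [[0.12,-0.018,0],0,-1],
    [[0.16,-0.024,0.02],0,-1],
    [[0.18,-0.027,0.05],0,-1],
    [[0.182,-0.027,0.09],0,-1],
    [[0.182,-0.027,0.13],0,-1],
    [[0.182,-0.027,0.17],0,-1],
    [[0.182,-0.027,0.17],0,-1],
    [[0.182,-0.027,0.17],0,-1],
  ],
)

```text
clock: 55.12
tool_pos: [516.4, 456.6, 140.7]
orientation: [0.732, 0.681, -0.003, -0.0]
contact_force: [0.3, 0.2, 0.9]
gripper_width: -0.1
```

```bash
python3 -c "
from h import *
st(); s=grab('scene');crop(s,(380,130,520,270),4,'c47')"
```

```text
t 55.12 pos [516.4 456.6 140.7] F [0.3 0.2 0.9] w -0.1 q [ 0.71  0.65  1.54 -0.    0.96  0.78]
tool x yaw deg 85.86 [ 7.322e-01  6.811e-01 -2.600e-03 -1.000e-04]
```

View pics/c47.png

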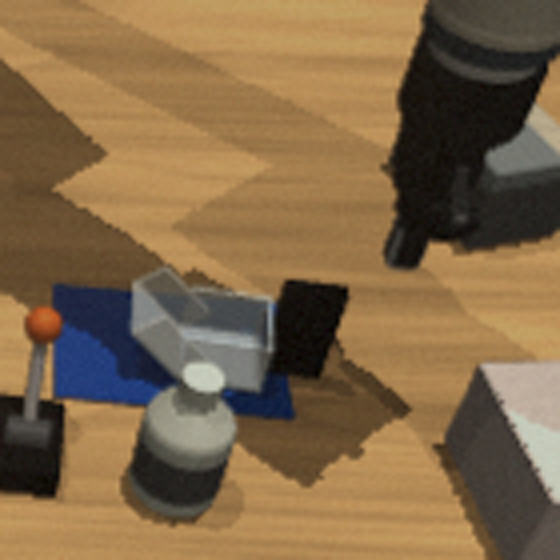

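drive_tool(
  deltas=[
    [[0,0,0.03],0,-1],
    [[0,0,0.06],0,-1],
    [[0,0,0.08],0,-1],
    [[0,0,0.08],0,-1],
    [[-0.005,0,0.08],0,-1],
    [[-0.01,0,0.08],0,-1],
    [[-0.014,0,0.08],0,-1],
    [[-0.018,0,0.08],0,-1],
    [[-0.022,0,0.08],0,-1],
    [[-0.025,0,0.08],0,-1],
  ],
)

```text
clock: 56.0
tool_pos: [516.1, 432.7, 63.8]
orientation: [0.732, 0.681, 0.001, 0.0]
contact_force: [0.1, 1.7, 1.2]
gripper_width: -0.5
```

drive_tool(
  deltas=[
    [[-0.002,0,0],0,-1],
    [[-0.004,0,0],0,-1],
    [[-0.006,0,0],0,-1],
    [[-0.008,0,0],0,-1],
    [[-0.01,0,0],0,-1],
    [[-0.012,0,0],0,-1],
    [[-0.013,0,0],0,-1],
    [[-0.014,0,0],0,-1],
    [[-0.015,0,0],0,-1],
    [[-0.015,0,0],0,-1],
  ],
)

```text
clock: 56.83
tool_pos: [514.5, 417.7, 62.6]
orientation: [0.732, 0.681, -0.0, -0.0]
contact_force: [0.4, 0.2, 0.1]
gripper_width: 0.1
```

```bash
python3 -c "
from h import *
st(); s=grab('scene');crop(s,(380,130,520,270),4,'c48');grab('wrist','w48')"
```

```text
t 56.83 pos [514.5 417.7  62.6] F [0.4 0.2 0.1] w 0.1 q [ 0.66  0.72  1.63 -0.    0.79  0.74]
tool x yaw deg 85.87 [ 7.321e-01  6.812e-01 -1.000e-04 -0.000e+00]
```

View pics/c48.png

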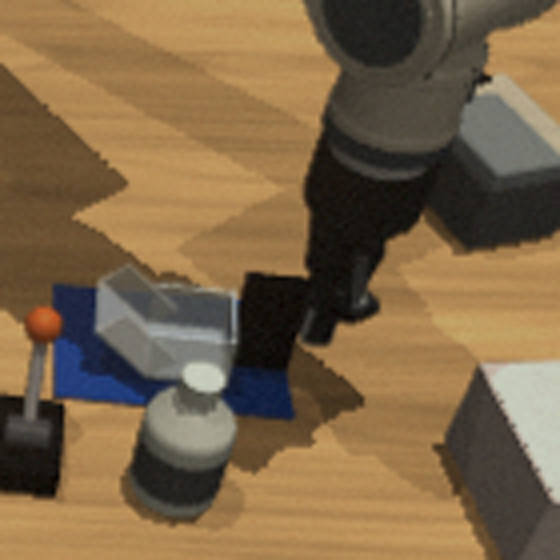

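drive_tool(
  deltas=[
    [[0.01,0,0],0,-1],
    [[0.02,0,0],0,-1],
    [[0.02,0,-0.03],0,-1],
    [[0.02,0,-0.07],0,-1],
    [[0.02,0,-0.11],0,-1],
    [[0.02,0,-0.15],0,-1],
    [[0.01,0,-0.18],0,-1],
    [[-0.03,0.005,-0.19],0,-1],
    [[-0.07,0.01,-0.19],0,-1],
    [[-0.11,0.015,-0.19],0,-1],
  ],
)

```text
clock: 57.77
tool_pos: [522.0, 307.4, 254.4]
orientation: [0.731, 0.682, 0.002, 0.0]
contact_force: [0.8, -0.5, -1.0]
gripper_width: 0.1
```

drive_tool(
  deltas=[
    [[-0.04,0.003,0],0,-1],
    [[-0.08,0.006,0],0,-1],
    [[-0.097,0.008,0],0,-1],
    [[-0.097,0.008,0],0,-1],
    [[-0.097,0.008,0],0,-1],
    [[-0.097,0.008,0],0,-1],
    [[-0.097,0.008,0],0,-1],
    [[-0.097,0.008,0],0,-1],
    [[-0.097,0.008,0],0,-1],
    [[-0.097,0.008,0],0,-1],
  ],
)

```text
clock: 58.6
tool_pos: [522.5, 210.5, 252.5]
orientation: [0.732, 0.682, -0.0, -0.0]
contact_force: [0.5, -0.8, -0.5]
gripper_width: 0.0
```

```bash
python3 -c "
from h import *
st(); d=grab('wrist','w49')"
```

```text
t 58.6 pos [522.5 210.5 252.5] F [ 0.5 -0.8 -0.5] w 0.0 q [0.36 0.34 1.77 0.   1.03 0.43]
tool x yaw deg 85.94 [ 7.317e-01  6.816e-01 -1.000e-04 -0.000e+00]
```

View pics/w49.png

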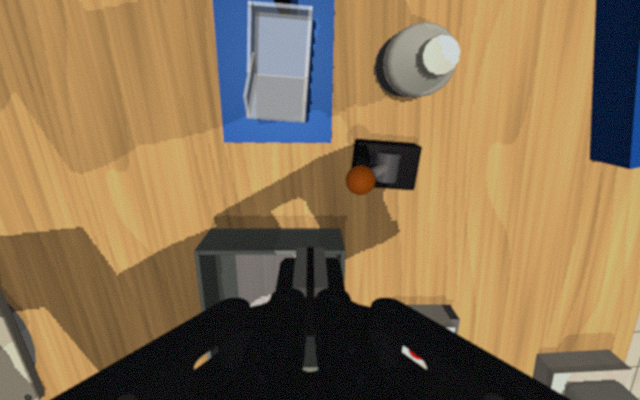

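drive_tool(
  deltas=[
    [[0,0,0.03],0,-1],
    [[0,0,0.07],0,-1],
    [[0,0,0.11],0,-1],
    [[0,0,0.14],0,-1],
    [[0,0,0.147],0,-1],
    [[0,0,0.147],0,-1],
    [[0,0,0.147],0,-1],
    [[0,0,0.147],0,-1],
    [[0,0,0.147],0,-1],
    [[0,0,0.147],0,-1],
  ],
)

```text
clock: 59.48
tool_pos: [523.7, 210.1, 107.5]
orientation: [0.732, 0.681, 0.002, 0.001]
contact_force: [0.1, 0.3, -0.6]
gripper_width: -0.5
```

```bash
python3 -c "
from h import *
st(); d=grab('wrist','w50');b=blobs(d,(3,130,40),(14,255,255),(330,150,480,330),50);print([(x,ray(d,*x[0],92)) for x in b])"
```

```text
t 59.48 pos [523.7 210.1 107.5] F [ 0.1  0.3 -0.6] w -0.5 q [ 0.36  0.55  1.85 -0.    0.74  0.43]
tool x yaw deg 85.87 [7.321e-01 6.812e-01 1.500e-03 6.000e-04]
[(([404.0, 261.2], [375, 232, 59, 59, 2687]), array([566.761547 , 213.0869219]))]
```

View pics/w50.png

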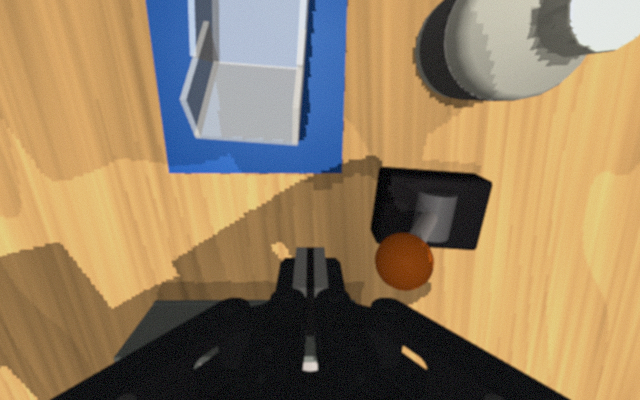

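drive_tool(
  deltas=[
    [[0.002,0.01,0.002],0,-1],
    [[0.002,0.02,0.003],0,-1],
    [[0.002,0.03,0.003],0,-1],
    [[0.002,0.04,0.003],0,-1],
    [[0.002,0.05,0.003],0,-1],
    [[0.001,0.06,0.003],0,-1],
    [[0.001,0.068,0.003],0,-1],
    [[0.001,0.076,0.003],0,-1],
    [[0,0.082,0.003],0,-1],
    [[0,0.087,0.003],0,-1],
  ],
)

```text
clock: 60.37
tool_pos: [609.9, 203.2, 102.4]
orientation: [0.732, 0.681, -0.0, -0.0]
contact_force: [-2.2, 0.4, -0.6]
gripper_width: -0.6
```

drive_tool(
  deltas=[
    [[0,0.001,0],0,-1],
    [[0,0.002,0],0,-1],
    [[0,0.003,0],0,-1],
    [[0,0.004,0],0,-1],
    [[0,0.005,0],0,-1],
    [[0,0.006,0],0,-1],
    [[0,0.007,0],0,-1],
    [[0,0.008,0],0,-1],
    [[0,0.008,0],0,-1],
    [[0,0.008,0],0,-1],
  ],
)

```text
clock: 61.2
tool_pos: [616.3, 203.0, 102.5]
orientation: [0.732, 0.681, -0.001, -0.001]
contact_force: [-5.0, 0.1, 2.5]
gripper_width: -0.2
```

```bash
python3 -c "
from h import *
st(); d=grab('wrist','w51')"
```

```text
t 61.2 pos [616.3 203.  102.5] F [-5.   0.1  2.5] w -0.2 q [0.3  0.65 1.65 0.   0.84 0.37]
tool x yaw deg 85.88 [ 7.321e-01  6.812e-01 -9.000e-04 -7.000e-04]
```

View pics/w51.png

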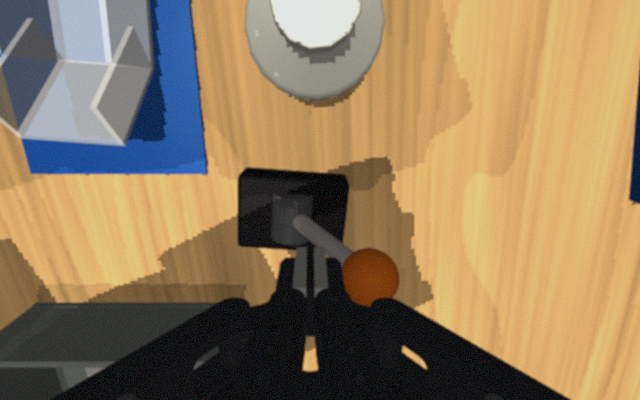

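Force is rising at the stop; a little more to be sure.

drive_tool(
  deltas=[
    [[0,0.001,0],0,-1],
    [[0,0.002,0],0,-1],
    [[0,0.003,0],0,-1],
    [[0,0.004,0],0,-1],
    [[0,0.004,0],0,-1],
    [[0,0.004,0],0,-1],
    [[0,0.004,0],0,-1],
    [[0,0.004,0],0,-1],
    [[0,0.004,0],0,-1],
    [[0,0.004,0],0,-1],
  ],
)

```text
clock: 62.08
tool_pos: [617.0, 202.9, 102.4]
orientation: [0.732, 0.681, -0.004, -0.003]
contact_force: [-17.0, 3.2, 11.1]
gripper_width: -0.4
```

drive_tool(
  deltas=[
    [[0,-0.01,0],0,-1],
    [[0,-0.03,0],0,-1],
    [[0,-0.03,-0.03],0,-1],
    [[0,-0.03,-0.07],0,-1],
    [[0,-0.03,-0.11],0,-1],
    [[0,-0.04,-0.15],0,-1],
    [[-0.03,-0.06,-0.18],0,-1],
    [[-0.07,-0.09,-0.19],0,-1],
    [[-0.11,-0.12,-0.19],0,-1],
    [[-0.15,-0.15,-0.19],0,-1],
  ],
)

```text
clock: 62.92
tool_pos: [480.6, 85.9, 293.8]
orientation: [0.732, 0.682, 0.002, 0.001]
contact_force: [-1.2, 0.1, 1.1]
gripper_width: -0.0
```

drive_tool(
  deltas=[
    [[-0.03,-0.02,0],0,-1],
    [[-0.06,-0.03,0],0,-1],
    [[-0.1,-0.04,0],0,-1],
    [[-0.14,-0.05,0],0,-1],
    [[-0.18,-0.05,0],0,-1],
    [[-0.2,-0.05,0],0,-1],
    [[-0.2,-0.05,0],0,-1],
    [[-0.2,-0.05,0],0,-1],
    [[-0.2,-0.05,0],0,-1],
    [[-0.2,-0.05,0],0,-1],
  ],
)

```text
clock: 63.75
tool_pos: [416.7, -108.4, 292.2]
orientation: [0.732, 0.682, 0.0, 0.0]
contact_force: [0.2, 0.8, -0.3]
gripper_width: -0.2
```

```bash
python3 -c "
from h import *
st(); t=grab('top','t52');s=grab('scene','s52');crop(t,(110,140,330,290),3.6,'c52');crop(s,(195,150,475,275),2.8,'c53')
kt=blobs(t,(3,130,60),(14,255,255),(205,140,245,200));ks=blobs(s,(3,130,60),(14,255,255),(375,195,405,250))
print(kt,[ray(t,*k[0],92) for k in kt],ks,[ray(s,*k[0],92) for k in ks])"
```

```text
t 63.75 pos [ 416.7 -108.4  292.2] F [ 0.2  0.8 -0.3] w -0.2 q [-0.28  0.08  2.    0.    1.06 -0.21]
tool x yaw deg 85.94 [7.317e-01 6.816e-01 2.000e-04 1.000e-04]
[([222.4, 155.4], [217, 150, 12, 12, 105])] [array([643.41221867, 203.44657457])] [([388.5, 231.3], [384, 227, 10, 10, 83])] [array([643.17834827, 202.344371  ])]
```

View pics/t52.png

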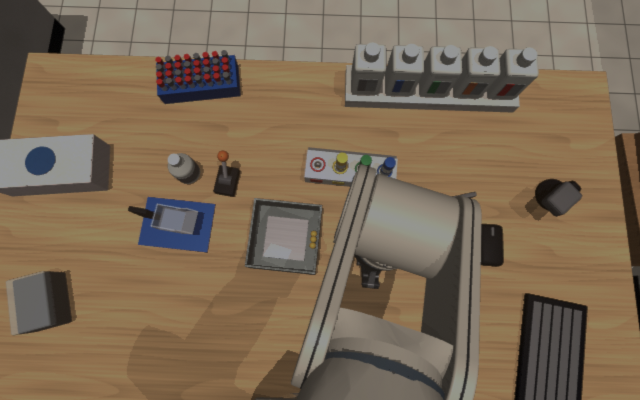

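View pics/c52.png

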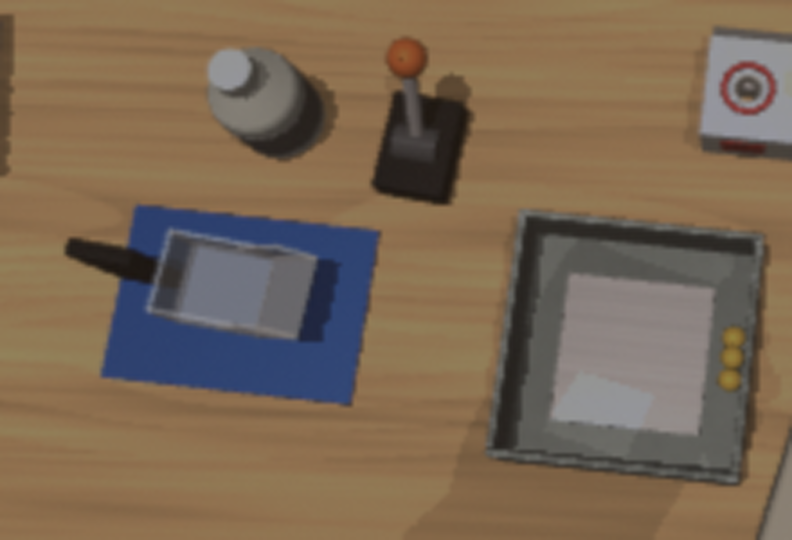

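View pics/c53.png

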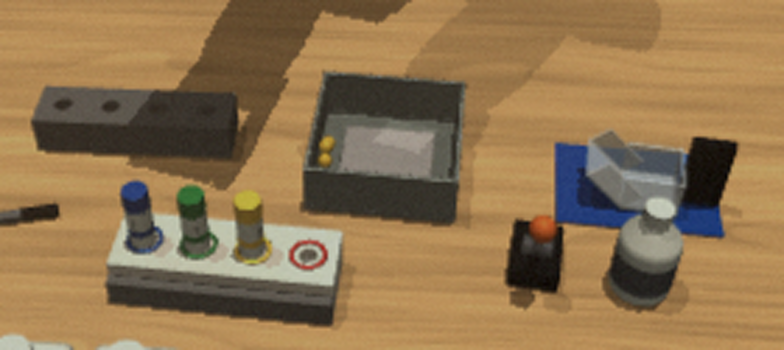

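```bash
python3 -c "
from station import ticket
print(ticket.close_job())"
```

```text
the job is handed in; nothing more can be done
None
```

The rinse unit is refitted and the job is handed in. It took about 64 s of robot time, and no verdict was reported.

1. **Lever off:** I pushed the lever over to its off stop before anything else. The knob ended at about (567, 213), and the force rose to 9 N at the stop.
2. **Pellets:** The tool cannot tilt, so I let the cup turn between the lightly closed jaws against the tank's rim and walls until it poured. Three pellets were in the cup, and all three show in the tank.
3. **Cup:** It stands upright and empty on the mat. I set it down with the handle hanging over the edge, then pushed it back, so only part of the handle plate overhangs. Its heading is a few degrees off where it started.
4. **Tubes:** The blue, yellow and green tubes, the only ones present, are in their own ports. Each reached its rack-reference depth to within 0.2 mm under 23–36 N. Each then held an upward tug of 18–27 N, giving about 3 mm of play, and I pressed it home again before letting go.
5. **Lever on:** I pushed the lever fully back last, against its stop at 17 N. The knob reads x = 643, about 2 mm past where it started, which is within calibration.

- **Bystanders:** The bottle is unmoved in the last pictures. The marker pen and the mouse were partly hidden by the arm in the last top view, but what shows has not moved.
- **Forces:** The highest readings were 40 N while pressing the cup flat on the mat and about 47 N in all when it wedged on the tank rim. Both were through the held cup, and nothing shows the arm or gripper body touched anything.

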